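Clear tipped sample cells off the carousel and log the reject box

TASK

Some glass sample cells have toppled over on the freely turning carousel: lift every one of them off and set it down (do not let it fall from more than a few centimetres) inside the reject box, leaving the amber jar standing upright on the carousel and the other bench things where they are. When all the cells are in the box, shut its lid fully; after that, pick up the hand-held reader and hold it still for two seconds with its window pointing at the middle of the label on the lid from about 10 cm away. Finally lay the reader back on the middle of its pad, flat on its underside and lined up along the pad.

Things in the scene. Friction and masses are not known exactly. Their poses are not given: they have to be found in the camera images.
- carousel: The fixed foot of the sample carousel; origin on the bench at the turning axis. On it a dark steel disc, 280 mm across and 12 mm thick, top face 32 mm above the bench, turns freely without a motor (it drifts when pushed). A 22 mm aluminium hub stands 16 mm above the disc's centre.
- disc (a joint): Turn of the carousel disc about the vertical axis (rad), no stops within reach, almost no friction.
- cell0: Toppled glass sample cell with a white cap at one end (3 to 5 cells are present, lying on the disc): square bar 48 x 13 x 13 mm, 25 g. Origin at the centre of the bar, x along its length towards the cap; lies on any of its four sides (centre 6.5 mm above what it lies on).
- cell1: Toppled glass sample cell with a white cap at one end (3 to 5 cells are present, lying on the disc): square bar 48 x 13 x 13 mm, 25 g. Origin at the centre of the bar, x along its length towards the cap; lies on any of its four sides (centre 6.5 mm above what it lies on).
- cell2: Toppled glass sample cell with a white cap at one end (3 to 5 cells are present, lying on the disc): square bar 48 x 13 x 13 mm, 25 g. Origin at the centre of the bar, x along its length towards the cap; lies on any of its four sides (centre 6.5 mm above what it lies on).
- cell3: Toppled glass sample cell with a white cap at one end (3 to 5 cells are present, lying on the disc): square bar 48 x 13 x 13 mm, 25 g. Origin at the centre of the bar, x along its length towards the cap; lies on any of its four sides (centre 6.5 mm above what it lies on).
- cell4: Toppled glass sample cell with a white cap at one end (3 to 5 cells are present, lying on the disc): square bar 48 x 13 x 13 mm, 25 g. Origin at the centre of the bar, x along its length towards the cap; lies on any of its four sides (centre 6.5 mm above what it lies on).
- jar0: Squat amber glass jar with a black cap, 38 mm across, 42 mm high, about 130 g, loose, standing on the disc; origin at the centre of its underside, z up. Stays upright on the disc (it may be carried round by it).
- box: Grey plastic reject box, fixed to the bench, 160 mm (x) by 200 mm (y), 55 mm high, open on top, walls and floor 5 mm thick. Origin at the centre of its underside, z up; its +x side (far from the robot) carries the lid's hinge.
- lid (a joint): Opening angle of the box lid (rad): 0 shut (level on the rim), 1.7 to 2.0 at the start (past upright, leaning to the box's +x). Hinge along y through box point (80, 0, 55) mm. Lid 162 mm from hinge to free edge, 202 mm wide, 6 mm thick, no handle. Stiff hinge: the lid stays where left; 2 to 4 N on its outer face turns it.
- label (a point): Middle of the white bar-code label (64 x 100 mm) on the outer face of the lid, 80 mm from the hinge line; it moves with the lid. z is the outward normal of the lid's outer face (up when shut); when shut it lies at box point (0, 0, 61) mm.
- pad: Grey rubber parking pad for the reader, fixed, 190 mm (x) by 85 mm (y), 4 mm thick; origin at the centre of its underside.
- reader: White hand-held bar-code reader, about 0.2 kg, lying flat on its pad. Origin on its underside, x forward to the nose, z up. Grip: x -75 to 35 mm, 34 mm wide (y), z 0 to 34 mm; balances about x = -5 mm. Head at the nose: x 22 to 78 mm, 56 mm wide, z 2 to 58 mm, window on its slanted lower front face: held level, it looks forward and 45 degrees down.
- window: The reader's black window (46 mm wide), fixed in the head; origin at its centre, reader point (64.5, 0, 15.5) mm. z is the line of sight: in the reader's axes (0.707, 0, -0.707). y is the reader's y.
- wash_bottle: White wash bottle with red cap, 66 mm across, 170 mm high, loose bystander beyond the pad.
- beaker: Glass beaker, 72 mm across, 85 mm high, loose bystander beyond the pad.
- tip_box: Blue box of pipette tips, 120 x 85 x 60 mm, loose bystander beyond the carousel.
- weigh_dish: White porcelain weighing dish, 80 mm across, 20 mm high, loose bystander right of the robot.
- marker: Grey marker pen, 100 x 14 x 14 mm, loose bystander in front of the robot.

How it is judged (in metres and radians):
On the way, in this order (a step that is already met when the one before it is completed fails the run):
1. every cell is inside the reject box (x of cell0 in the frame of box between -0.075 and 0.075 m and y of cell0 in the frame of box between -0.095 and 0.095 m and z of cell0 in the frame of box between 0 and 0.05 m and x of cell1 in the frame of box between -0.075 and 0.075 m and y of cell1 in the frame of box between -0.095 and 0.095 m and z of cell1 in the frame of box between 0 and 0.05 m and x of cell2 in the frame of box between -0.075 and 0.075 m and y of cell2 in the frame of box between -0.095 and 0.095 m and z of cell2 in the frame of box between 0 and 0.05 m and x of cell3 in the frame of box between -0.075 and 0.075 m and y of cell3 in the frame of box between -0.095 and 0.095 m and z of cell3 in the frame of box between 0 and 0.05 m and x of cell4 in the frame of box between -0.075 and 0.075 m and y of cell4 in the frame of box between -0.095 and 0.095 m and z of cell4 in the frame of box between 0 and 0.05 m), for 0.2 s.
2. the lid is fully shut (all of step 1 and value of joint lid below 0.05 rad), for 0.2 s.
3. the held reader looks at the shut lid's label (middle within 18 mm of the line of sight, 50 to 150 mm away, within 57 degrees of its normal), still for 1 s (value of joint lid below 0.05 rad and x of label in the frame of window between -0.018 and 0.018 m and y of label in the frame of window between -0.018 and 0.018 m and z of label in the frame of window between 0.05 and 0.15 m and angle between the z axis of window and the z axis of label, either way round below 1 rad and linear speed of reader below 0.03 m/s and angular speed of reader below 0.25 rad/s and contact force between the fingers and reader above 0.5 N), for 1 s.
At the end, for the whole second after the job is handed in: Every cell is in the reject box, the lid is shut (within 0.05 rad), the reader lies flat at rest on its pad (origin within 30 mm of the pad's centre, along the pad within 20 degrees), and the jar stands upright on the carousel (all of step 2 and horizontal distance between reader and pad below 0.03 m and height (world z) of reader below 0.012 m and angle between reader's own z axis and vertical below 0.1 rad and angle between the x axis of reader and the x axis of pad, either way round below 0.35 rad and linear speed of reader below 0.02 m/s and angle between jar0's own z axis and vertical below 0.2 rad and horizontal distance between jar0 and carousel below 0.14 m and height (world z) of jar0 above 0.025 m); the robot touches nothing.
It fails at once if the jar is knocked over (angle between jar0's own z axis and vertical above 0.6 rad).
It fails at once if a cell is let fall from more than about 7 cm ((linear speed of cell0 above 1.2 m/s and contact force between the fingers and cell0 below 0.05 N) or (linear speed of cell1 above 1.2 m/s and contact force between the fingers and cell1 below 0.05 N) or (linear speed of cell2 above 1.2 m/s and contact force between the fingers and cell2 below 0.05 N) or (linear speed of cell3 above 1.2 m/s and contact force between the fingers and cell3 below 0.05 N) or (linear speed of cell4 above 1.2 m/s and contact force between the fingers and cell4 below 0.05 N)).
It fails at once if a bystander on the bench is shifted by more than 5 cm (distance of any of wash_bottle, beaker, tip_box, weigh_dish, marker from where it was at the start of the episode above 0.05 m).
Of cell0, cell1, cell2, cell3, cell4 only 3 to 5 are there at a start; the rules pass over those that are not, and their reading is None.
At some moment in a run one of cell0, cell1, cell2, cell3, cell4, reader may be knocked a few centimetres aside while the robot is not near it.
It also fails if it takes over 210 s, if anything falls off the work surface, if the arm or the gripper's body presses on something with over 40 N, if the wrist force passes 120 N, or if a joint passes its speed limit or range.

ROBOT

A 7-joint arm with a two-finger parallel gripper is mounted at the origin on the work surface. World frame = base frame: x ahead of the robot, y to its left, z up, the work surface at z = 0. Lengths are in mm, angles in rad, forces in N, time in s.
With the tool pointing down it reaches from about 425 to 950 mm from the base axis. Payload 4.7 kg.
Tool frame: the origin (TCP) lies between the finger pads; the fingertips stand 14 mm ahead of it and the grasp point (between the pads) lies 5 mm behind it (arm.tip_extent is the distance from the TCP to the fingertips, in mm); y points along the fingers, x is the direction in which the jaws open and shut, and the axes are right-handed (so a half turn about y gives the same grasp; the last joint's range is limited). The gripper opens to 87 mm and grips with 3 to 60 N. Pads are 19 mm wide; open, the fingers measure 117 mm over their backs; the gripper's body (75 mm by 190 mm) begins 51 mm behind the grasp point.
Start: joints at [-1.236, 0.469, -0.049, 1.532, 0.024, 1.141, -0.082], TCP at [240.145, 630.855, 236.573] pointing down, gripper open.
Joint ranges: [-2.59, 2.59], [-0.33, 1.99], [-1.39, 1.29], [0.1, 2.45], [-1.04, 4.18], [0.21, 1.99], [-2.66, 2.66]. Speed limits (rad/s): [2.57, 2.57, 3.14, 3.14, 3.14, 3.14, 3.14].

INTERFACE

Orientations are given as a rotation vector (axis times angle).
In Python, from cell import readout, read_camera, calibration, ticket, finder, arm gives the robot as it stands. The module is installed in compiled form; this text tells all that it offers.
- The arm moves only by the tool move_arm, never from a script. Its arguments are lists of equal length, an entry for each row: "turn": the turn, a rotation vector about the tool's x, y, z in rad, a list of three; "xyz": the shift along the tool's x, y, z in cm, a list of three; "grip": the finger opening in cm, from 0 to 8.7. A call has 1 to 5 rows; each row shifts and turns the pose as measured when the row begins, along the tool's axes as they then stand; what a row does not reach is not made up. A row lasts 1/10 s, in which the tool goes at most 50 mm and 8.59 degrees, less where a joint would pass 70% of its speed; a pose out of reach is approached as far as the arm can. A call with a gripper value outside its range is refused whole. The fingers move at their own pace and stop on an object; "squeeze" is the grip in N (left out, the last holds). Time passes only in rows, so rows that do not move let the fingers close. It gives the time, the measured TCP pose, the force and the opening at its end, in the units of the state.
- readout.get_state(): the state, without advancing time (a new reading comes with each control period).
- read_camera(name): name is "side" or "top" or "wrist"; returns (picture, depth): 480x640x3 uint8, red, green, blue; 480x640 float32, mm along the optical axis (not along the pixel's ray), 0 where there is no reading.
- calibration(name): a dict with "mtx" (3x3 intrinsics, pixels), "R" (3x3) and "t" (3): a world point X has camera coordinates R X + t. Camera axes: x right, y down, z forward; pixel columns grow to the right and rows downward; lengths in mm; the calibration is good to about 2 mm. A picture is of the moment at which its call begins: read the wrist's pose just before it. calibration takes no time and is no camera call; for the wrist camera it gives the pose at the moment of the call.
- ticket.sign_off(): hands the job in, once; it reports no verdict.
Trained networks look in the newest picture that a camera, given by its name, has taken for a name from the list of things; names that differ only in an ending like _2 or _b are one class to them, and where a whole thing is asked for, a point or a joint stands for the part that bears it (a point fixed in the world has none). Each returns a list of dicts, best first, with "confidence" (0 to 1); they miss things now and then, are a little off and sometimes report something else, mostly with a low value. They report only what shows in the picture. A call takes as long as a camera call.
- finder.recognise(camera, thing): "extent" ([left, top, right, bottom] in pixels, round what is visible of it).
- finder.masks_of(camera, thing): "pixels" (480x640 bool, what is visible of it) and "extent" ([left, top, right, bottom] in pixels, round what is visible of it).
- finder.tip_of(camera, thing): "centre" ([row, column] in pixels: a listed point, or the origin of a listed thing).
The state is a dict: "clock": time; "qpos": joint angles; "qvel": joint speeds; "joint_efforts": joint torques, N m; "tool_pos": TCP position; "eef_rot": TCP orientation; "force": force on the tool from outside, world axes, zero at the start; "moment": the same for the moment, N m; "grip_width": finger opening in mm.
Only numpy, scipy, OpenCV 4.12 (cv2) and the standard library are available. Lean on these libraries where they do the work, as an engineer would, in place of code of your own. Each camera call takes 0.05 s, during which the arm holds its last target. There are 200 camera calls.

## Working session

There is one attempt and no reset: what is moved stays moved. The work goes in short steps, Python scripts to look and compute and a tool call to move; the robot and the scene stay as the last step left them, time stands still between calls to the robot, and variables do not carry over. Pictures are saved under pics/ and viewed, about 12 in all and at most 16, crops included, and the job is handed in when it is done.

Besides the shell and the picture viewer there is one more tool, called after "Emit:" as name(argument=value, ...) on one line, values as JSON. move_arm: Moves the arm, as the interface text tells. Its arguments: {"type":"object","properties":{"turn":{"type":"array","items":{"type":"array","items":{"type":"number"}}},"xyz":{"type":"array","items":{"type":"array","items":{"type":"number"}}},"grip":{"type":"array","items":{"type":"number"}},"squeeze":{"type":"number"}},"required":["turn","xyz","grip"]}

```bash
mkdir -p pics; cat > h.py <<'E'
import numpy as np,cv2
from scipy.spatial.transform import Rotation as Rn
from cell import readout, read_camera, calibration, ticket, finder, arm
def cam(n):
    c=calibration(n); p,d=read_camera(n); return p,d,c
def save(p,f): cv2.imwrite('pics/'+f,cv2.cvtColor(p,cv2.COLOR_RGB2BGR))
def cloud(d,c):
    K=np.array(c['mtx']);R=np.array(c['R']);t=np.array(c['t'])
    v,u=np.indices(d.shape); P=np.stack([(u-K[0,2])/K[0,0]*d,(v-K[1,2])/K[1,1]*d,d],-1)
    return (P-t)@R
def proj(X,c):
    q=np.array(c['mtx'])@(np.array(c['R'])@np.asarray(X,float)+np.array(c['t'])); return q[:2]/q[2]
def st(): 
    s=readout.get_state(); return s
E
python3 - <<'E'
from h import *
s=st(); print(s)
out=[]
for n in('top','side','wrist'):
    p,d,c=cam(n); save(p,n+'0.png'); np.savez(n+'0.npz',p=p,d=d,**{k:np.array(v) for k,v in c.items()})
    print(n,np.round(-np.array(c['R']).T@np.array(c['t'])),np.array(c['R'])[2].round(2))
    for th in ('cell0','jar0','box','label','pad','reader','carousel','lid'):
        try:
            print(n,th,[(r['extent'],round(r['confidence'],2)) for r in finder.recognise(n,th)][:6])
        except Exception as e: print(th,e)
E
```

```text
{'clock': 0.0, 'qpos': array([-1.23590194,  0.46942729, -0.04863156,  1.53369853,  0.0240837 ,
        1.14099692, -0.08223483]), 'qvel': array([ 0.00036824,  0.00045118, -0.00043458,  0.0001464 , -0.00074304,
       -0.00022164,  0.00011931]), 'joint_efforts': array([-3.40970091e-04, -5.07960033e+01, -8.06545070e-02, -2.36155504e+01,
       -6.13574451e-02,  3.76364740e-02,  1.51001241e-04]), 'tool_pos': array([239.93985694, 630.29677199, 235.50710645]), 'eef_rot': array([-1.36074835, -0.93612105,  0.93872773]), 'force': array([ 0.41199657,  0.3680917 , -1.29739371]), 'moment': array([0.00180396, 0.04420325, 0.0139348 ]), 'grip_width': 86.82658108711583}
top [ 276.   45. 1197.] [ 0.24 -0.01 -0.97]
top cell0 [([209.9, 207.0, 219.1, 228.4], 0.59), ([258.9, 256.9, 267.9, 280.0], 0.48), ([172.9, 242.4, 195.9, 252.2], 0.45)]
top jar0 []
top box [([390.6, 195.1, 516.6, 317.3], 0.77)]
top label [([395.8, 190.0, 515.6, 242.3], 0.78)]
top pad [([316.2, 215.3, 356.6, 293.2], 0.7)]
top reader [([325.5, 213.4, 352.8, 283.1], 0.71)]
top carousel [([158.9, 195.5, 288.8, 321.7], 0.9)]
top lid [([399.9, 191.4, 516.7, 237.9], 0.97), ([175.8, 271.1, 206.2, 286.2], 0.29)]
side [432. 936. 742.] [ 0.1  -0.8  -0.59]
side cell0 [([333.5, 316.4, 351.0, 342.8], 0.79), ([297.9, 318.4, 307.9, 345.9], 0.61), ([261.3, 301.3, 287.6, 310.3], 0.53), ([329.2, 267.4, 353.4, 279.6], 0.48)]
side jar0 [([361.2, 279.3, 377.3, 309.1], 0.8)]
side box [([308.1, 108.3, 398.6, 218.3], 0.7)]
side label []
side pad [([293.3, 228.0, 375.0, 254.2], 0.92)]
side reader [([300.1, 214.0, 360.8, 240.8], 0.81)]
side carousel [([250.8, 258.8, 393.8, 364.8], 0.98)]
side lid [([310.2, 106.6, 344.5, 191.3], 0.75)]
wrist [178. 654. 385.] [ 0.23 -0.09 -0.97]
wrist cell0 []
wrist jar0 []
wrist box []
wrist label []
wrist pad []
wrist reader []
wrist carousel []
wrist lid []
```

View pics/top0.png

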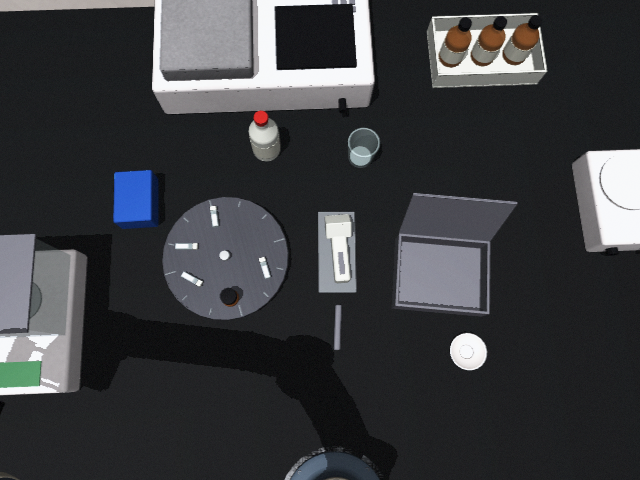

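View pics/side0.png

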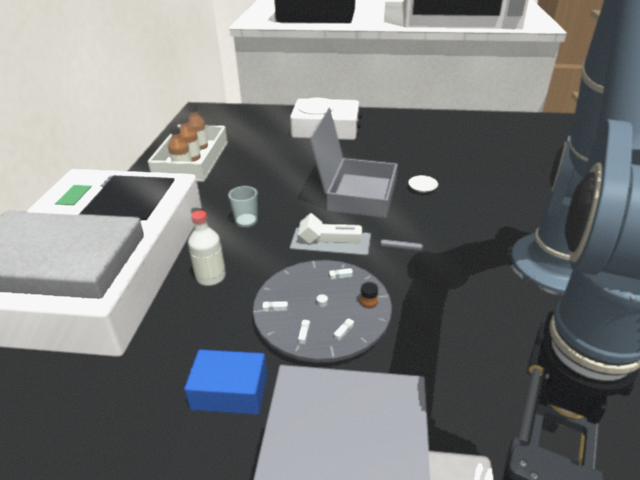

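```bash
cat >> h.py <<'E'
def blobs(p,d,c,ctr=None,rad=135):
    """bright things on the disc -> list of world (centre, axis yaw, n, length)"""
    W=cloud(d,c); m=(p.min(-1)>110)&(d>0)&(W[...,2]>30)&(W[...,2]<62)
    if ctr is not None: m&=np.hypot(W[...,0]-ctr[0],W[...,1]-ctr[1])<rad
    n,l,s,_=cv2.connectedComponentsWithStats(m.astype(np.uint8))
    o=[]
    for i in range(1,n):
        if s[i,4]<25: continue
        q=W[l==i]; ce,(w,h),a=cv2.minAreaRect(q[:,:2].astype(np.float32))
        if w<h: a+=90
        o.append((np.round(ce,1),round(float(np.median(q[:,2])),1),round(a%180,1),round(max(w,h),1),round(min(w,h),1),s[i,4],np.round(s[i,:4])))
    return o
E
python3 - <<'E'
from h import *
for n in('top','side'):
    z=np.load(n+'0.npz'); p,d=z['p'],z['d']; c=dict(mtx=z['mtx'],R=z['R'],t=z['t']); W=cloud(d,c)
    m=(W[...,2]>28)&(W[...,2]<38)&(d>0)&(abs(W[...,0]-480)<300)
    box=(slice(190,325),slice(155,295)) if n=='top' else (slice(255,370),slice(245,400))
    mm=np.zeros_like(m); mm[box]=m[box]; q=W[mm]; 
    ce,r=cv2.minEnclosingCircle(np.float32(q[:,:2])); print(n,'disc',ce,r,np.median(q[:,2]))
    for b in blobs(p,d,c,ce): print(b)
    j=np.zeros_like(m); j[box]=1
    q=W[j&(W[...,2]>55)&(W[...,2]<90)&(d>0)]; print('jar',len(q),q.min(0),q.max(0),np.median(q,0))
    bx=(slice(205,300),slice(318,360)) if n=='top' else (slice(205,255),slice(290,375))
    j=np.zeros_like(m); j[bx]=1
    q=W[j&(d>0)&(p.min(-1)>90)&(W[...,2]>15)&(W[...,2]<70)]; print('reader',len(q),cv2.minAreaRect(np.float32(q[:,:2])),np.percentile(q[:,2],[5,50,95]))
    if len(q):
        for lo,hi in((28,40),(45,66)):
            k=q[(q[:,2]>lo)&(q[:,2]<hi)]
            if len(k)>5: print(lo,len(k),np.median(k,0),cv2.minAreaRect(np.float32(k[:,:2])))
    q=W[j&(d>0)&(W[...,2]>1.5)&(W[...,2]<7)]; print('pad',len(q),cv2.minAreaRect(np.float32(q[:,:2])))
# box: points
    bx=(slice(180,330),slice(380,520)) if n=='top' else (slice(100,225),slice(300,405))
    j=np.zeros_like(m); j[bx]=1
    q=W[j&(d>0)&(W[...,2]>49)&(W[...,2]<61)]; print('rim',len(q),cv2.minAreaRect(np.float32(q[:,:2])),np.median(q[:,2]))
    q=W[j&(d>0)&(W[...,2]>3)&(W[...,2]<200)]; print('all z',np.percentile(q,[0.5,99.5],axis=0).round())
    q=W[j&(d>0)&(W[...,2]>75)&(W[...,2]<280)]; print('lid',len(q),np.percentile(q,[1,99],axis=0).round())
E
```

```text
top disc (553.3154296875, 247.53578186035156) 179.0631866455078 31.029989480347794
(array([627.3, 241.6]), 43.1, 8.2, 66.0, 13.9, np.int32(132), array([209, 200,   9,  27], dtype=int32))
(array([552.1, 301.7]), 43.9, 89.5, 48.1, 14.7, np.int32(138), array([175, 243,  23,   7], dtype=int32))
(array([528.7, 217.9]), 46.5, 24.6, 22.1, 20.5, np.int32(78), array([219, 250,  11,  10], dtype=int32))
(array([502.8, 131.2]), 43.3, 14.4, 35.4, 13.7, np.int32(82), array([259, 257,   9,  17], dtype=int32))
(array([478.5, 289.1]), 43.2, 59.4, 47.8, 13.2, np.int32(137), array([181, 271,  22,  16], dtype=int32))
jar 227 [416.40754985 188.52834964  57.23728309] [450.20644378 221.72876033  78.59723617] [432.91008553 204.71486125  72.44234973]
reader 1286 ((537.74951171875, -37.26811218261719), (153.8304443359375, 55.70170211791992), 1.7721534967422485) [31.35977358 38.34466977 58.07153392]
28 736 [519.62342086 -37.93115296  36.52803532] ((537.760009765625, -37.31922912597656), (153.57943725585938, 54.88974380493164), 2.180574417114258)
45 355 [583.58024393 -36.19357043  53.02933402] ((584.57507324218
[... 841 characters left out ...]
26172), 76.80256652832031) [17.1942923  36.48909116 56.8300926 ]
28 543 [523.74585828 -27.03514667  36.79191243] ((522.1934814453125, -81.39081573486328), (194.992431640625, 140.3969268798828), 7.251021862030029)
45 234 [584.24698949 -27.85327443  52.74461345] ((585.5598754882812, -33.0802001953125), (39.68507766723633, 59.670108795166016), 3.629361867904663)
pad 1312 ((539.9240112304688, -85.24723815917969), (226.66046142578125, 215.09307861328125), 4.729339599609375)
rim 795 ((519.498779296875, -373.2221374511719), (270.4732360839844, 682.3724365234375), 9.528401374816895) 54.36275323032518
all z [[ 363. -779.    3.]
 [ 697.  -32.  196.]]
lid 2360 [[ 515. -746.   76.]
 [ 699. -169.  212.]]
```

```bash
cat >> h.py <<'E'
def tgtR(psi):
    s,c=np.sin(psi),np.cos(psi); return np.array([[c,0,-s],[s,0,c],[0,-1,0]])
def plan(xyz,psi,n,flip=True,R=None,cur=None):
    s=st(); R0=Rn.from_rotvec(s['eef_rot']); p=np.array(s['tool_pos'])
    if cur is not None: p=np.array(cur[0],float);R0=Rn.from_rotvec(cur[1])
    if R is None:
        best=None
        for k in ((0,np.pi) if flip else (0,)):
            Rt=Rn.from_matrix(tgtR(psi+k)); v=(R0.inv()*Rt).as_rotvec()
            if best is None or np.linalg.norm(v)<np.linalg.norm(best[0]): best=(v,Rt)
        v,Rt=best
    else: Rt=Rn.from_matrix(R); v=(R0.inv()*Rt).as_rotvec()
    dp=np.array(xyz,float)-p; print('dp',dp.round(1),'rot',v.round(3),'q',np.round(s['qpos'],2),'t',round(s['clock'],1))
    T=[];X=[]
    for i in range(n):
        Ri=R0*Rn.from_rotvec(v*i/n); T.append((v/n).round(3).tolist()); X.append(np.round(Ri.inv().apply(dp/n)/10,2).tolist())
    for i in range(0,n,5): print('turn',T[i:i+5],'xyz',X[i:i+5])
    return p+dp,Rt.as_rotvec()
E
python3 - <<'E'
from h import *
R=Rn.from_rotvec(st()['eef_rot']).as_matrix(); print(R.round(3),np.degrees(np.arctan2(R[1,0],R[0,0])))
plan([478,289,200],np.radians(149.4),10)
plan([478,289,200],np.radians(149.4),10,flip=False)
E
```

```text
[[ 0.356 -0.    -0.935]
 [ 0.935  0.     0.356]
 [ 0.    -1.     0.   ]] 69.15423604814923
dp [ 237.8 -341.9  -36.6] rot [ 0.    -1.401  0.   ] q [-1.24  0.47 -0.05  1.53  0.02  1.14 -0.08] t 1.4
turn [[0.0, -0.14, 0.0], [0.0, -0.14, 0.0], [0.0, -0.14, 0.0], [0.0, -0.14, 0.0], [0.0, -0.14, 0.0]] xyz [[-2.35, 0.37, -3.44], [-2.81, 0.37, -3.08], [-3.21, 0.37, -2.66], [-3.55, 0.37, -2.18], [-3.82, 0.37, -1.67]]
turn [[0.0, -0.14, 0.0], [0.0, -0.14, 0.0], [0.0, -0.14, 0.0], [0.0, -0.14, 0.0], [0.0, -0.14, 0.0]] xyz [[-4.01, 0.37, -1.12], [-4.13, 0.37, -0.55], [-4.16, 0.37, 0.04], [-4.12, 0.37, 0.62], [-3.99, 0.37, 1.19]]
dp [ 237.8 -341.9  -36.6] rot [ 0.    -1.401  0.   ] q [-1.24  0.47 -0.05  1.53  0.02  1.14 -0.08] t 1.4
turn [[0.0, -0.14, 0.0], [0.0, -0.14, 0.0], [0.0, -0.14, 0.0], [0.0, -0.14, 0.0], [0.0, -0.14, 0.0]] xyz [[-2.35, 0.37, -3.44], [-2.81, 0.37, -3.08], [-3.21, 0.37, -2.66], [-3.55, 0.37, -2.18], [-3.82, 0.37, -1.67]]
turn [[0.0, -0.14, 0.0], [0.0, -0.14, 0.0], [0.0, -0.14, 0.0], [0.0, -0.14, 0.0], [0.0, -0.14, 0.0]] xyz [[-4.01, 0.37, -1.12], [-4.13, 0.37, -0.55], [-4.16, 0.37, 0.04], [-4.12, 0.37, 0.62], [-3.99, 0.37, 1.19]]
```

```bash
python3 - <<'E'
from h import *
import h
v=(Rn.from_rotvec(st()['eef_rot']).inv()*Rn.from_matrix(tgtR(np.radians(-30.6)))).as_rotvec();print(v)
plan([478,289,180],0,15,R=tgtR(np.radians(-30.6)))
E
```

```text
[-8.51493308e-05  1.74103986e+00  1.23352928e-05]
dp [ 237.8 -341.9  -56.6] rot [-0.     1.741  0.   ] q [-1.24  0.47 -0.05  1.53  0.02  1.14 -0.08] t 1.4
turn [[-0.0, 0.116, 0.0], [-0.0, 0.116, 0.0], [-0.0, 0.116, 0.0], [-0.0, 0.116, 0.0], [-0.0, 0.116, 0.0]] xyz [[-1.57, 0.38, -2.29], [-1.29, 0.38, -2.46], [-1.0, 0.38, -2.59], [-0.69, 0.38, -2.69], [-0.37, 0.38, -2.75]]
turn [[-0.0, 0.116, 0.0], [-0.0, 0.116, 0.0], [-0.0, 0.116, 0.0], [-0.0, 0.116, 0.0], [-0.0, 0.116, 0.0]] xyz [[-0.05, 0.38, -2.78], [0.27, 0.38, -2.76], [0.59, 0.38, -2.71], [0.9, 0.38, -2.63], [1.2, 0.38, -2.51]]
turn [[-0.0, 0.116, 0.0], [-0.0, 0.116, 0.0], [-0.0, 0.116, 0.0], [-0.0, 0.116, 0.0], [-0.0, 0.116, 0.0]] xyz [[1.48, 0.38, -2.35], [1.74, 0.38, -2.16], [1.98, 0.38, -1.95], [2.19, 0.38, -1.7], [2.37, 0.38, -1.44]]
```

Emit:
move_arm(turn=[[0,0.12,0],[0,0.12,0],[0,0.12,0],[0,0.12,0],[0,0.12,0]], xyz=[[-1.6,0.4,-2.3],[-1.3,0.4,-2.5],[-1.0,0.4,-2.6],[-0.7,0.4,-2.7],[-0.4,0.4,-2.75]], grip=[8.7,5,4,4,4])

```text
clock: 1.85
tool_pos: [315.8, 515.9, 215.8]
eef_rot: [-1.515, -0.464, 0.465]
force: [-0.0, -0.6, 0.5]
grip_width: 62.8
```

Emit:
move_arm(turn=[[0,0.12,0],[0,0.12,0],[0,0.12,0],[0,0.12,0],[0,0.12,0]], xyz=[[0,0.4,-2.8],[0.3,0.4,-2.8],[0.6,0.4,-2.7],[0.9,0.4,-2.6],[1.2,0.4,-2.5]], grip=[4,4,4,4,4])

```text
clock: 2.35
tool_pos: [392.9, 393.9, 195.2]
eef_rot: [-1.563, 0.026, -0.024]
force: [-0.1, 0.3, 0.6]
grip_width: 40.6
```

Emit:
move_arm(turn=[[0,0.12,0],[0,0.12,0],[0,0.12,0],[0,0.12,0],[0,0.12,0]], xyz=[[1.5,0.4,-2.35],[1.75,0.4,-2.2],[2.0,0.4,-2.0],[2.2,0.4,-1.7],[2.4,0.4,-1.4]], grip=[4,4,4,4,4])

```text
clock: 2.85
tool_pos: [464.5, 267.9, 174.7]
eef_rot: [-1.499, 0.515, -0.511]
force: [0.1, 0.9, 0.1]
grip_width: 40.1
```

```bash
python3 - <<'E'
from h import *
print(st()['tool_pos'],st()['qvel'])
p,d,c=cam('wrist'); save(p,'w1.png'); np.savez('w1.npz',p=p,d=d,**{k:np.array(v) for k,v in c.items()})
for b in blobs(p,d,c,(530,218)): print(b)
plan([478,289,180],0,3,R=tgtR(np.radians(-30.6)))
E
```

```text
[464.4959074  267.87004292 174.74819287] [ 0.26709622  0.07093344  0.34881539  0.07707038 -0.18572738 -0.08765961
 -0.52618882]
(array([553.1, 252.1]), 32.0, 145.9, 269.7, 187.7, np.int32(75422), array([254,  26, 368, 267], dtype=int32))
(array([413. , 180.4]), 31.9, 142.8, 67.3, 31.0, np.int32(1012), array([298, 332,  85,  34], dtype=int32))
dp [11.1 26.9  5.6] rot [-0.006 -0.133 -0.002] q [-0.95  0.32  0.45  1.96 -0.18  0.9  -1.07] t 2.9
turn [[-0.002, -0.044, -0.001], [-0.002, -0.044, -0.001], [-0.002, -0.044, -0.001]] xyz [[-0.27, -0.18, 0.93], [-0.22, -0.18, 0.94], [-0.18, -0.19, 0.95]]
```

View pics/w1.png

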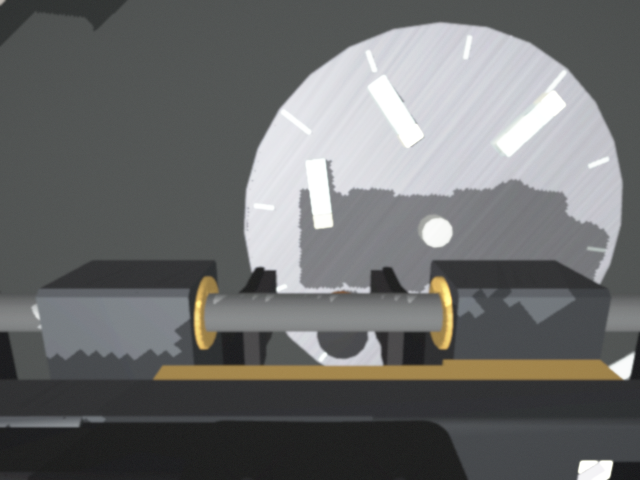

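```bash
cat >> h.py <<'E'
HUB=np.array([530.,218.])
def cells(p,d,c,zr=(39,50),hub=HUB,rad=150):
    W=cloud(d,c); m=(d>0)&(W[...,2]>zr[0])&(W[...,2]<zr[1])&(p.min(-1)>100)
    r=np.hypot(W[...,0]-hub[0],W[...,1]-hub[1]); m&=r<rad
    n,l,s,_=cv2.connectedComponentsWithStats(m.astype(np.uint8)); o=[]
    for i in range(1,n):
        if s[i,4]<40: continue
        q=W[l==i]; q=q[abs(q[:,2]-np.median(q[:,2]))<2.5]
        ce,(w,h),a=cv2.minAreaRect(q[:,:2].astype(np.float32)); a=a+90 if w<h else a
        o.append((np.array(ce),a%180)); print(np.round(ce,1),'z',np.median(q[:,2]).round(1),'ang',round(a%180,1),'dim',np.round([w,h],1),s[i,4],'px',s[i,:4])
    return o
E
python3 - <<'E'
from h import *
for f in('w1','top0','side0'):
    print(f); z=np.load(f+'.npz'); cells(z['p'],z['d'],z)
    if f!='side0':
        W=cloud(z['d'],z); d=z['d']
        m=(d>0)&(abs(W[...,2]-32)<3)&(np.hypot(W[...,0]-530,W[...,1]-218)<170); q=W[m];h=cv2.convexHull(np.float32(q[:,:2]))[:,0]
        print('disc',cv2.fitEllipse(h), np.median(q[:,2]))
E
```

```text
w1
[551.  302.9] z 44.8 ang 88.0 dim [48.  13.4] 1538 px [368  75  55  72]
[617.3 241.6] z 44.9 ang 7.3 dim [48.6 13.7] 1625 px [494  91  71  66]
[477.  290.1] z 44.8 ang 59.5 dim [48. 13.] 1272 px [307 159  26  70]
[526.2 218.7] z 47.8 ang 31.0 dim [21.2 20.8] 795 px [419 216  34  31]
disc ((528.513671875, 221.79847717285156), (269.1802062988281, 279.6558532714844), 61.150352478027344) 31.899381094224914
top0
[618.5 240.5] z 43.6 ang 8.0 dim [48.4 13. ] 122 px [210 206   8  21]
[552.2 301.2] z 44.1 ang 84.8 dim [45.6 13.5] 128 px [175 243  22   7]
[527.1 217.7] z 46.6 ang 132.1 dim [17.9 20. ] 71 px [219 251  10  10]
[497.1 129.9] z 43.6 ang 15.5 dim [47.1 12.7] 124 px [259 257  11  22]
[478.4 289.2] z 43.3 ang 59.4 dim [47.9 12.8] 130 px [181 271  21  16]
disc ((527.3696899414062, 217.23992919921875), (277.89129638671875, 278.0893249511719), 47.116493225097656) 31.26818117348913
side0
[496.9 131.6] z 45.3 ang 16.1 dim [47.9 16.8] 139 px [329 269  23   8]
[527.6 219.9] z 47.7 ang 97.0 dim [18.1 21.4] 82 px [316 295  11  11]
[619.4 241.9] z 45.2 ang 7.3 dim [46.8 15.5] 156 px [263 302  24   7]
[479.2 290.4] z 44.9 ang 61.8 dim [51.5 15.1] 171 px [333 319  20  20]
[552.7 303.5] z 45.2 ang 87.5 dim [49.5 13.5] 158 px [298 320  11  22]
```

```bash
python3 - <<'E'
from h import *
plan([477.5,290,120],0,4,R=tgtR(np.radians(-30.5)))
E
```

```text
dp [ 10.6  27.9 -54.4] rot [-0.006 -0.135 -0.002] q [-0.95  0.32  0.45  1.96 -0.18  0.9  -1.07] t 2.9
turn [[-0.002, -0.034, -0.0], [-0.002, -0.034, -0.0], [-0.002, -0.034, -0.0], [-0.002, -0.034, -0.0]] xyz [[-0.22, 1.36, 0.7], [-0.2, 1.36, 0.71], [-0.17, 1.36, 0.72], [-0.15, 1.36, 0.73]]
```

Emit:
move_arm(turn=[[0,-0.034,0],[0,-0.034,0],[0,-0.034,0],[-0.006,-0.034,0],[0,0,0]], xyz=[[-0.2,1.4,0.7],[-0.2,1.4,0.7],[-0.2,1.4,0.7],[-0.2,1.4,0.7],[0,0,0]], grip=[4,4,4,4,4])

```text
clock: 3.4
tool_pos: [479.4, 288.8, 118.3]
eef_rot: [-1.527, 0.415, -0.416]
force: [-1.1, -0.7, -0.5]
grip_width: 40.0
```

```bash
python3 - <<'E'
from h import *
plan([477.5,290,49],0,4,R=tgtR(np.radians(-30.5)))
E
```

```text
dp [ -1.9   1.2 -69.3] rot [-0.003  0.002  0.   ] q [-0.91  0.43  0.38  1.95 -0.22  0.8  -0.94] t 3.4
turn [[-0.001, 0.0, 0.0], [-0.001, 0.0, 0.0], [-0.001, 0.0, 0.0], [-0.001, 0.0, 0.0]] xyz [[-0.06, 1.73, -0.0], [-0.06, 1.73, -0.0], [-0.06, 1.73, -0.0], [-0.06, 1.73, 0.0]]
```

Emit:
move_arm(turn=[[0,0,0],[0,0,0],[0,0,0],[0,0,0],[0,0,0]], xyz=[[-0.1,1.9,0],[-0.1,1.9,0],[0,1.6,0],[0,1.3,0],[0,0.2,0]], grip=[4,4,4,4,4])

```text
clock: 3.9
tool_pos: [479.8, 291.1, 50.8]
eef_rot: [-1.522, 0.413, -0.421]
force: [0.7, -0.5, 0.5]
grip_width: 40.0
```

Emit:
move_arm(turn=[[0,0,0],[0,0,0],[0,0,0],[0,0,0],[0,0,0]], xyz=[[0,0,0],[0,0,0],[0,0,0],[0,0,0],[0,0,0]], grip=[2.5,1.8,1.2,0.9,0.9], squeeze=12)

```text
clock: 4.4
tool_pos: [481.4, 291.8, 53.6]
eef_rot: [-1.518, 0.411, -0.423]
force: [1.0, -0.4, -0.7]
grip_width: 12.5
```

```bash
cat >> h.py <<'E'
BC=np.array([468.,-258.]);BY=np.radians(-7.4)
def box(x,y): c,s=np.cos(BY),np.sin(BY); return BC+np.array([c*x-s*y,s*x+c*y])
E
python3 - <<'E'
from h import *
print(st()['tool_pos'],st()['grip_width'],st()['force'])
b=box(-20,60);print(b)
cur=plan([st()['tool_pos'][0],st()['tool_pos'][1],180],0,4,R=tgtR(np.radians(-30.5)))
plan([*b,150],0,15,R=tgtR(np.radians(-7.4)),cur=cur)
E
```

```text
[481.42064482 291.79942481  53.6305384 ] 12.506567321344992 [ 1.00110648 -0.41452154 -0.72873996]
[ 455.89431255 -195.92381833]
dp [  0.    0.  126.4] rot [-0.014 -0.001  0.004] q [-0.88  0.53  0.34  1.99 -0.28  0.66 -0.89] t 4.4
turn [[-0.003, -0.0, 0.001], [-0.003, -0.0, 0.001], [-0.003, -0.0, 0.001], [-0.003, -0.0, 0.001]] xyz [[0.01, -3.16, 0.04], [0.01, -3.16, 0.03], [0.01, -3.16, 0.02], [0.0, -3.16, 0.01]]
dp [ -25.5 -487.7  -30. ] rot [-0.    -0.403 -0.   ] q [-0.88  0.53  0.34  1.99 -0.28  0.66 -0.89] t 4.4
turn [[-0.0, -0.027, -0.0], [-0.0, -0.027, -0.0], [-0.0, -0.027, -0.0], [-0.0, -0.027, -0.0], [-0.0, -0.027, -0.0]] xyz [[1.5, 0.2, -2.89], [1.43, 0.2, -2.93], [1.35, 0.2, -2.96], [1.27, 0.2, -3.0], [1.19, 0.2, -3.03]]
turn [[-0.0, -0.027, -0.0], [-0.0, -0.027, -0.0], [-0.0, -0.027, -0.0], [-0.0, -0.027, -0.0], [-0.0, -0.027, -0.0]] xyz [[1.1, 0.2, -3.06], [1.02, 0.2, -3.09], [0.94, 0.2, -3.12], [0.85, 0.2, -3.14], [0.77, 0.2, -3.16]]
turn [[-0.0, -0.027, -0.0], [-0.0, -0.027, -0.0], [-0.0, -0.027, -0.0], [-0.0, -0.027, -0.0], [-0.0, -0.027, -0.0]] xyz [[0.68, 0.2, -3.18], [0.6, 0.2, -3.2], [0.51, 0.2, -3.22], [0.42, 0.2, -3.23], [0.34, 0.2, -3.24]]
```

Emit:
move_arm(turn=[[0,0,0],[0,0,0],[0,0,0],[0,0,0],[0,0,0]], xyz=[[0,-1,0],[0,-2,0],[0,-2.5,0],[0,-2,0],[0,0,0]], grip=[0.9,0.9,0.9,0.9,0.9], squeeze=20)

```text
clock: 4.9
tool_pos: [480.8, 290.8, 133.6]
eef_rot: [-1.518, 0.411, -0.424]
force: [0.5, 0.7, 0.1]
grip_width: 12.5
```

Emit:
move_arm(turn=[[0,-0.027,0],[0,-0.027,0],[0,-0.027,0],[0,-0.027,0],[0,-0.027,0]], xyz=[[1.5,0,-2.9],[1.4,0,-2.9],[1.35,0,-3],[1.3,0,-3],[1.2,0,-3]], grip=[0.9,0.9,0.9,0.9,0.9])

```text
clock: 5.4
tool_pos: [472.2, 129.5, 131.1]
eef_rot: [-1.535, 0.291, -0.306]
force: [0.5, -0.2, 0.5]
grip_width: 12.8
```

Emit:
move_arm(turn=[[0,-0.027,0],[0,-0.027,0],[0,-0.027,0],[0,-0.027,0],[0,-0.027,0]], xyz=[[1.1,0,-3.1],[1,0,-3.1],[0.95,0,-3.1],[0.85,0,-3.1],[0.75,0,-3.2]], grip=[0.9,0.9,0.9,0.9,0.9])

```text
clock: 5.9
tool_pos: [463.5, -40.0, 127.2]
eef_rot: [-1.549, 0.181, -0.194]
force: [0.8, 0.4, 0.1]
grip_width: 12.7
```

Emit:
move_arm(turn=[[0,-0.027,0],[0,-0.027,0],[0,-0.027,0],[0,-0.027,0],[0,0,0]], xyz=[[0.7,0,-3.2],[0.6,0,-3.2],[0.5,0,-3.2],[0.4,0,-2.5],[0,0,0]], grip=[0.9,0.9,0.9,0.9,0.9])

```text
clock: 6.4
tool_pos: [457.7, -172.7, 124.1]
eef_rot: [-1.557, 0.1, -0.111]
force: [0.1, -0.4, 0.0]
grip_width: 12.8
```

```bash
python3 - <<'E'
from h import *
print(st()['tool_pos'],st()['grip_width'])
plan([*box(-20,60),36],0,4,R=tgtR(np.radians(-7.4)))
p,d,c=cam('wrist'); save(p,'w2.png')
E
```

```text
[ 457.69019251 -172.74501868  124.13373113] 12.833205256839022
dp [ -1.8 -23.2 -88.1] rot [-0.012 -0.005  0.006] q [-0.09  0.32  0.45  2.1  -0.22  0.75  0.37] t 6.4
turn [[-0.003, -0.001, 0.002], [-0.003, -0.001, 0.002], [-0.003, -0.001, 0.002], [-0.003, -0.001, 0.002]] xyz [[0.02, 2.2, -0.61], [0.02, 2.2, -0.6], [0.02, 2.2, -0.59], [0.03, 2.2, -0.59]]
```

View pics/w2.png

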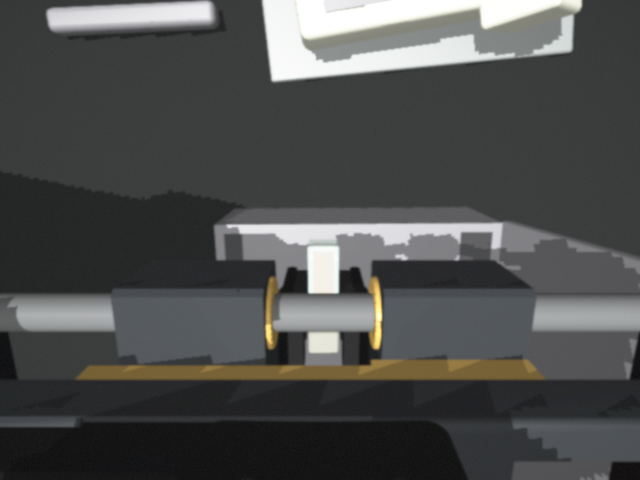

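Emit:
move_arm(turn=[[-0.006,0,0.003],[-0.006,0,0.003],[0,0,0],[0,0,0],[0,0,0]], xyz=[[0,0,-1.2],[0,0.5,-1.2],[0,2.6,0],[0,2.8,0],[0,2.5,0]], grip=[0.9,0.9,0.9,0.9,0.9])

```text
clock: 6.95
tool_pos: [457.6, -194.6, 38.9]
eef_rot: [-1.569, 0.094, -0.105]
force: [-0.6, -0.2, -0.8]
grip_width: 12.5
```

Emit:
move_arm(turn=[[0,0,0],[0,0,0],[0,0,0],[0,0,0],[0,0,0]], xyz=[[0,0.5,0],[0,0,0],[0,0,0],[0,0,0],[0,0,0]], grip=[0.9,0.9,2.6,2.6,2.6])

```text
clock: 7.45
tool_pos: [457.1, -193.9, 32.9]
eef_rot: [-1.569, 0.095, -0.1]
force: [0.3, 0.5, 0.1]
grip_width: 24.0
```

```bash
python3 - <<'E'
from h import *
s=st();cur=([s['tool_pos'][0],s['tool_pos'][1],125],s['eef_rot'])
plan([552,255,160],0,15,R=tgtR(np.radians(-2.5)),cur=cur)
E
```

```text
dp [ 94.9 448.9  35. ] rot [ 0.001 -0.08   0.003] q [ 0.02  0.49  0.37  2.14 -0.33  0.56  0.51] t 7.5
turn [[0.0, -0.005, 0.0], [0.0, -0.005, 0.0], [0.0, -0.005, 0.0], [0.0, -0.005, 0.0], [0.0, -0.005, 0.0]] xyz [[0.26, -0.23, 3.05], [0.27, -0.23, 3.05], [0.29, -0.23, 3.04], [0.31, -0.23, 3.04], [0.32, -0.23, 3.04]]
turn [[0.0, -0.005, 0.0], [0.0, -0.005, 0.0], [0.0, -0.005, 0.0], [0.0, -0.005, 0.0], [0.0, -0.005, 0.0]] xyz [[0.34, -0.23, 3.04], [0.36, -0.23, 3.04], [0.37, -0.23, 3.04], [0.39, -0.23, 3.03], [0.4, -0.23, 3.03]]
turn [[0.0, -0.005, 0.0], [0.0, -0.005, 0.0], [0.0, -0.005, 0.0], [0.0, -0.005, 0.0], [0.0, -0.005, 0.0]] xyz [[0.42, -0.23, 3.03], [0.44, -0.23, 3.03], [0.45, -0.23, 3.02], [0.47, -0.23, 3.02], [0.49, -0.23, 3.02]]
```

Emit:
move_arm(turn=[[0,0,0],[0,0,0],[0,0,0],[0,0,0],[0,-0.01,0]], xyz=[[0,-2,0],[0,-3,0],[0,-3,0],[0,-2,0],[0.3,-0.3,3]], grip=[2.6,2.6,2.6,4,4])

```text
clock: 7.95
tool_pos: [463.9, -168.2, 143.2]
eef_rot: [-1.572, 0.088, -0.102]
force: [0.3, 0.1, -0.9]
grip_width: 34.7
```

Emit:
move_arm(turn=[[0,-0.01,0],[0,-0.01,0],[0,-0.01,0],[0,-0.01,0],[0,-0.01,0]], xyz=[[0.3,-0.3,4],[0.4,-0.3,4],[0.4,-0.3,4],[0.5,-0.3,4],[0.5,-0.3,4]], grip=[4,4,4,4,4])

```text
clock: 8.45
tool_pos: [508.1, 32.3, 165.4]
eef_rot: [-1.572, 0.043, -0.079]
force: [0.5, -0.6, 0.3]
grip_width: 40.1
```

Emit:
move_arm(turn=[[0,-0.01,0],[0,-0.01,0],[0,0,0],[0,0,0],[0,0,0]], xyz=[[0.5,-0.3,4],[0.6,-0.3,4],[0.6,-0.3,4],[0.6,-0.3,4],[0.6,-0.3,3]], grip=[4,4,4,4,4])

```text
clock: 8.95
tool_pos: [549.9, 230.3, 187.2]
eef_rot: [-1.567, 0.019, -0.066]
force: [0.1, 0.7, -0.4]
grip_width: 40.0
```

Emit:
move_arm(turn=[[0,0,0],[0,0,0]], xyz=[[0.6,0,2.3],[0,0,0]], grip=[4,4])

```text
clock: 9.15
tool_pos: [557.4, 260.8, 189.6]
eef_rot: [-1.562, 0.009, -0.062]
force: [-0.3, -0.3, -0.3]
grip_width: 39.9
```

```bash
python3 - <<'E'
from h import *
print(st()['tool_pos'],np.abs(st()['qvel']).max())
p,d,c=cam('wrist'); save(p,'w3.png')
o=cells(p,d,c)
b=min(o,key=lambda a:np.hypot(*(a[0]-[552,302]))); psi=np.radians(b[1]-90)
cur=plan([*b[0],105],0,4,R=tgtR(psi)); plan([*b[0],48],0,4,R=tgtR(psi),cur=cur)
E
```

```text
[557.41041079 260.75142844 189.55496753] 0.032096858730883734
[551.4 302.6] z 44.8 ang 88.2 dim [47.7 12.9] 1185 px [298 136  19  67]
[617.8 241.3] z 44.9 ang 6.9 dim [48.1 13.4] 1134 px [366 232  64  28]
[530.6 219.9] z 47.8 ang 90.1 dim [13.3 19. ] 419 px [273 267  22  26]
dp [ -5.8  44.  -84.6] rot [-0.007 -0.017  0.033] q [-0.75  0.41  0.32  1.78 -0.14  0.95 -0.42] t 9.2
turn [[-0.002, -0.004, 0.008], [-0.002, -0.004, 0.008], [-0.002, -0.004, 0.008], [-0.002, -0.004, 0.008]] xyz [[-0.27, 2.11, 1.08], [-0.25, 2.11, 1.08], [-0.22, 2.11, 1.09], [-0.2, 2.11, 1.09]]
dp [  0.   0. -57.] rot [-0.  0. -0.] q [-0.75  0.41  0.32  1.78 -0.14  0.95 -0.42] t 9.2
turn [[-0.0, 0.0, -0.0], [-0.0, 0.0, -0.0], [-0.0, 0.0, -0.0], [-0.0, 0.0, -0.0]] xyz [[0.0, 1.43, -0.0], [0.0, 1.43, -0.0], [0.0, 1.43, -0.0], [0.0, 1.43, -0.0]]
```

Emit:
move_arm(turn=[[0,0,0.01],[0,0,0.01],[0,-0.01,0.01],[-0.005,-0.01,0],[0,0,0]], xyz=[[-0.3,2.1,1.1],[-0.3,2.1,1.1],[-0.2,2.1,1.1],[-0.2,2.1,1.1],[0,0,0]], grip=[4,4,4,4,4])

```text
clock: 9.7
tool_pos: [551.4, 298.8, 104.2]
eef_rot: [-1.57, 0.024, -0.03]
force: [0.1, 0.7, -0.4]
grip_width: 40.1
```

```bash
python3 - <<'E'
from h import *
plan([551.4,302.6,48],0,4,R=tgtR(np.radians(-2)))
E
```

```text
dp [ -0.    3.8 -56.2] rot [-0.001  0.     0.004] q [-0.77  0.54  0.28  1.79 -0.19  0.84 -0.44] t 9.7
turn [[-0.0, 0.0, 0.001], [-0.0, 0.0, 0.001], [-0.0, 0.0, 0.001], [-0.0, 0.0, 0.001]] xyz [[-0.01, 1.4, 0.09], [-0.01, 1.4, 0.1], [-0.01, 1.4, 0.1], [-0.01, 1.4, 0.1]]
```

Emit:
move_arm(turn=[[0,0,0],[0,0,0],[0,0,0],[0,0,0],[0,0,0]], xyz=[[0,1.6,0.1],[0,1.6,0.1],[0,1.4,0.1],[0,1,0.1],[0,0,0]], grip=[4,4,4,4,4])

```text
clock: 10.2
tool_pos: [555.2, 299.4, 46.6]
eef_rot: [-1.569, 0.024, -0.039]
force: [-0.7, 0.4, 8.1]
grip_width: 40.0
```

Emit:
move_arm(turn=[[0,0,0],[0,0,0],[0,0,0],[0,0,0],[0,0,0]], xyz=[[0,0,0],[0,0,0],[0,0,0],[0,0,0],[0,0,0]], grip=[2.5,1.8,1.2,0.9,0.9], squeeze=20)

```text
clock: 10.7
tool_pos: [556.5, 298.4, 46.6]
eef_rot: [-1.569, 0.024, -0.042]
force: [0.6, 0.3, 1.4]
grip_width: 12.6
```

```bash
python3 - <<'E'
from h import *
s=st();print(s['tool_pos'],s['grip_width'],s['force'])
cur=([s['tool_pos'][0],s['tool_pos'][1],135],s['eef_rot'])
plan([*box(-20,5),130],0,15,R=tgtR(np.radians(-7.4)),cur=cur)
E
```

```text
[556.46518559 298.36666234  46.59147747] 12.55909933928301 [0.56305705 0.26742023 1.38428949]
dp [-107.7 -548.8   -5. ] rot [-0.002  0.087  0.011] q [-0.75  0.61  0.26  1.82 -0.21  0.73 -0.42] t 10.7
turn [[-0.0, 0.006, 0.001], [-0.0, 0.006, 0.001], [-0.0, 0.006, 0.001], [-0.0, 0.006, 0.001], [-0.0, 0.006, 0.001]] xyz [[-0.56, 0.02, -3.69], [-0.54, 0.02, -3.69], [-0.52, 0.02, -3.69], [-0.5, 0.02, -3.7], [-0.48, 0.03, -3.7]]
turn [[-0.0, 0.006, 0.001], [-0.0, 0.006, 0.001], [-0.0, 0.006, 0.001], [-0.0, 0.006, 0.001], [-0.0, 0.006, 0.001]] xyz [[-0.46, 0.03, -3.7], [-0.43, 0.03, -3.7], [-0.41, 0.03, -3.71], [-0.39, 0.03, -3.71], [-0.37, 0.03, -3.71]]
turn [[-0.0, 0.006, 0.001], [-0.0, 0.006, 0.001], [-0.0, 0.006, 0.001], [-0.0, 0.006, 0.001], [-0.0, 0.006, 0.001]] xyz [[-0.35, 0.03, -3.71], [-0.33, 0.03, -3.71], [-0.31, 0.03, -3.72], [-0.28, 0.03, -3.72], [-0.26, 0.03, -3.72]]
```

Emit:
move_arm(turn=[[0,0,0],[0,0,0],[0,0,0],[0,0,0],[0,0,0]], xyz=[[0,-1,0],[0,-2,0],[0,-3,0],[0,-2.5,0],[0,0,0]], grip=[0.9,0.9,0.9,0.9,0.9])

```text
clock: 11.2
tool_pos: [554.2, 298.4, 134.7]
eef_rot: [-1.571, 0.026, -0.039]
force: [0.4, 0.7, 0.7]
grip_width: 13.2
```

Emit:
move_arm(turn=[[0,0.006,0],[0,0.006,0],[0,0.006,0],[0,0.006,0],[0,0.006,0]], xyz=[[-0.55,0,-3.7],[-0.55,0,-3.7],[-0.5,0,-3.7],[-0.5,0,-3.7],[-0.5,0,-3.7]], grip=[0.9,0.9,0.9,0.9,0.9])

```text
clock: 11.7
tool_pos: [516.6, 117.7, 132.7]
eef_rot: [-1.566, 0.039, -0.053]
force: [0.0, 0.2, -0.7]
grip_width: 12.8
```

Emit:
move_arm(turn=[[0,0.006,0],[0,0.006,0],[0,0.006,0],[0,0.006,0],[0,0.006,0]], xyz=[[-0.45,0,-3.7],[-0.45,0,-3.7],[-0.4,0,-3.7],[-0.4,0,-3.7],[-0.4,0,-3.7]], grip=[0.9,0.9,0.9,0.9,0.9])

```text
clock: 12.2
tool_pos: [477.7, -71.8, 129.6]
eef_rot: [-1.565, 0.065, -0.073]
force: [0.7, -0.3, -0.8]
grip_width: 12.8
```

Emit:
move_arm(turn=[[0,0.006,0],[0,0.006,0],[0,0.006,0],[0,0.006,0],[0,0,0]], xyz=[[-0.35,0,-3.7],[-0.35,0,-3.7],[-0.3,0,-3.7],[-0.3,0,-3],[0,0,0]], grip=[0.9,0.9,0.9,0.9,0.9])

```text
clock: 12.7
tool_pos: [445.4, -220.8, 127.2]
eef_rot: [-1.565, 0.093, -0.097]
force: [0.6, 0.5, -1.0]
grip_width: 12.6
```

```bash
python3 - <<'E'
from h import *
print(st()['tool_pos'],st()['grip_width'])
plan([*box(-20,5),36],0,4,R=tgtR(np.radians(-7.4)))
E
```

```text
[ 445.44285431 -220.75163717  127.2040889 ] 12.550087448683508
dp [  3.4 -29.7 -91.2] rot [-0.003  0.008  0.002] q [ 0.01  0.33  0.45  2.08 -0.21  0.77  0.47] t 12.7
turn [[-0.001, 0.002, 0.001], [-0.001, 0.002, 0.001], [-0.001, 0.002, 0.001], [-0.001, 0.002, 0.001]] xyz [[0.17, 2.28, -0.74], [0.17, 2.28, -0.73], [0.17, 2.28, -0.73], [0.18, 2.28, -0.73]]
```

Emit:
move_arm(turn=[[0,0,0],[0,0,0],[0,0,0],[0,0,0],[0,0,0]], xyz=[[0.2,0,-1.6],[0.2,0.5,-1.4],[0,2.8,0],[0,2.8,0],[0,2.6,0]], grip=[0.9,0.9,0.9,0.9,0.9])

```text
clock: 13.2
tool_pos: [448.7, -249.9, 39.1]
eef_rot: [-1.565, 0.087, -0.101]
force: [0.6, 0.1, -1.2]
grip_width: 12.8
```

Emit:
move_arm(turn=[[0,0,0],[0,0,0],[0,0,0],[0,0,0],[0,0,0]], xyz=[[0,0.5,0],[0,0,0],[0,0,0],[0,0,0],[0,0,0]], grip=[0.9,0.9,2.6,2.6,2.6])

```text
clock: 13.7
tool_pos: [448.4, -246.7, 33.1]
eef_rot: [-1.562, 0.088, -0.096]
force: [0.2, 0.0, 0.1]
grip_width: 24.1
```

Emit:
move_arm(turn=[[0,0,0],[0,0,0],[0,0,0],[0,0,0],[0,0,0]], xyz=[[0,-2,0],[0,-3,0],[0,-3,0],[0,-2,0],[0,0,0]], grip=[2.6,2.6,2.6,4,4])

```text
clock: 14.2
tool_pos: [449.1, -248.0, 140.2]
eef_rot: [-1.563, 0.083, -0.101]
force: [0.9, -0.9, 0.3]
grip_width: 34.8
```

```bash
python3 - <<'E'
from h import *
plan([572,236,175],0,15,R=tgtR(np.radians(-83)))
E
```

```text
dp [122.9 484.   34.8] rot [-0.012  1.331  0.005] q [ 0.05  0.34  0.47  2.04 -0.22  0.8   0.53] t 14.2
turn [[-0.001, 0.089, 0.0], [-0.001, 0.089, 0.0], [-0.001, 0.089, 0.0], [-0.001, 0.089, 0.0], [-0.001, 0.089, 0.0]] xyz [[0.44, -0.21, 3.3], [0.14, -0.21, 3.33], [-0.15, -0.21, 3.33], [-0.45, -0.22, 3.3], [-0.74, -0.22, 3.25]]
turn [[-0.001, 0.089, 0.0], [-0.001, 0.089, 0.0], [-0.001, 0.089, 0.0], [-0.001, 0.089, 0.0], [-0.001, 0.089, 0.0]] xyz [[-1.02, -0.22, 3.17], [-1.3, -0.22, 3.07], [-1.57, -0.22, 2.94], [-1.82, -0.23, 2.79], [-2.06, -0.23, 2.62]]
turn [[-0.001, 0.089, 0.0], [-0.001, 0.089, 0.0], [-0.001, 0.089, 0.0], [-0.001, 0.089, 0.0], [-0.001, 0.089, 0.0]] xyz [[-2.28, -0.23, 2.42], [-2.49, -0.23, 2.21], [-2.68, -0.23, 1.98], [-2.84, -0.23, 1.74], [-2.98, -0.23, 1.48]]
```

Emit:
move_arm(turn=[[0,0.09,0],[0,0.09,0],[0,0.09,0],[0,0.09,0],[0,0.09,0]], xyz=[[0.4,-0.2,3.3],[0.1,-0.2,3.3],[-0.2,-0.2,3.3],[-0.45,-0.2,3.3],[-0.75,-0.2,3.2]], grip=[4,4,4,4,4])

```text
clock: 14.7
tool_pos: [489.7, -88.7, 152.2]
eef_rot: [-1.513, 0.457, -0.479]
force: [1.3, -0.5, 0.1]
grip_width: 40.0
```

Emit:
move_arm(turn=[[0,0.09,0],[0,0.09,0],[0,0.09,0],[0,0.09,0],[0,0.09,0]], xyz=[[-1.0,-0.2,3.2],[-1.3,-0.2,3.1],[-1.6,-0.2,2.9],[-1.8,-0.2,2.8],[-2.1,-0.2,2.6]], grip=[4,4,4,4,4])

```text
clock: 15.2
tool_pos: [537.3, 78.2, 161.7]
eef_rot: [-1.397, 0.822, -0.838]
force: [0.1, -0.5, 0.3]
grip_width: 40.0
```

Emit:
move_arm(turn=[[0,0.09,0],[0,0.09,0],[0,0.09,0],[0,0.09,0],[0,0.07,0]], xyz=[[-2.3,-0.2,2.4],[-2.5,-0.2,2.2],[-2.7,-0.2,2.0],[-2.8,-0.2,1.7],[-2,0,1]], grip=[4,4,4,4,4])

```text
clock: 15.7
tool_pos: [585.1, 234.7, 168.2]
eef_rot: [-1.226, 1.16, -1.169]
force: [-0.2, 0.3, -0.2]
grip_width: 40.3
```

Emit:
move_arm(turn=[[0,0,0],[0,0,0]], xyz=[[0,0,0],[0,0,0]], grip=[4,4])

```text
clock: 15.9
tool_pos: [584.4, 238.4, 166.3]
eef_rot: [-1.231, 1.156, -1.164]
force: [-0.0, -1.9, 0.7]
grip_width: 39.9
```

```bash
python3 - <<'E'
from h import *
print(st()['tool_pos'],np.abs(st()['qvel']).max())
p,d,c=cam('wrist'); save(p,'w4.png'); np.savez('w4.npz',p=p,d=d,**{k:np.array(v) for k,v in c.items()})
o=cells(p,d,c)
b=min(o,key=lambda a:np.hypot(*(a[0]-[618,241]))); psi=np.radians(b[1]-90)
plan([*b[0],105],0,5,R=tgtR(psi))
E
```

```text
[584.39019205 238.42661512 166.28072779] 0.015668665750561833
[620.2 222.5] z 44.8 ang 175.8 dim [13.1 47.6] 1402 px [336 145  29  73]
dp [ 36.  -16.1 -61.2] rot [-0.005 -3.004  0.014] q [-0.92  0.52  0.65  1.75 -0.37  0.98 -1.63] t 15.9
turn [[-0.001, -0.601, 0.003], [-0.001, -0.601, 0.003], [-0.001, -0.601, 0.003], [-0.001, -0.601, 0.003], [-0.001, -0.601, 0.003]] xyz [[0.37, 1.23, 0.69], [0.7, 1.23, 0.36], [0.78, 1.23, -0.1], [0.59, 1.22, -0.52], [0.19, 1.22, -0.77]]
```

Emit:
move_arm(turn=[[0,0.05,0],[0,0.05,0],[0,0.04,0],[0,0,0],[0,0,0]], xyz=[[0.5,0,0],[0.6,0,0],[0.5,0,0],[0,0,0],[0,0,0]], grip=[4,4,4,4,4])

```text
clock: 16.45
tool_pos: [582.8, 214.4, 166.1]
eef_rot: [-1.16, 1.27, -1.274]
force: [-0.7, 0.4, 0.1]
grip_width: 40.2
```

```bash
python3 - <<'E'
from h import *
p,d,c=cam('wrist')
o=cells(p,d,c)
b=min(o,key=lambda a:np.hypot(*(a[0]-[620,222]))); a=b[1]-180 if b[1]>90 else b[1]
plan([*b[0],105],0,4,R=tgtR(np.radians(a-90)))
p,d,c=cam('top');cells(p,d,c)
E
```

```text
[619.7 222.6] z 44.8 ang 175.7 dim [13.1 47.7] 1401 px [296 143  21  72]
dp [ 36.8   8.4 -61.1] rot [-0.006 -0.013 -0.003] q [-0.92  0.52  0.7   1.78 -0.39  0.98 -1.72] t 16.5
turn [[-0.002, -0.003, -0.001], [-0.002, -0.003, -0.001], [-0.002, -0.003, -0.001], [-0.002, -0.003, -0.001]] xyz [[-0.28, 1.53, 0.89], [-0.28, 1.53, 0.89], [-0.28, 1.53, 0.9], [-0.28, 1.53, 0.9]]
[526.9 217.8] z 46.6 ang 84.6 dim [19.7 17.6] 69 px [219 251  10   9]
[480.4 137.7] z 43.3 ang 3.4 dim [45.5 12.9] 129 px [257 265   8  22]
```

Emit:
move_arm(turn=[[0,0,0],[0,0,0],[-0.006,-0.01,0],[0,0,0],[0,0,0]], xyz=[[-0.3,1.5,0.9],[-0.3,1.5,0.9],[-0.3,1.5,0.9],[-0.2,1.5,0.9],[0,0,0]], grip=[4,4,4,4,4])

```text
clock: 17.05
tool_pos: [621.9, 225.6, 103.2]
eef_rot: [-1.17, 1.264, -1.258]
force: [-0.7, 0.1, -0.5]
grip_width: 40.1
```

```bash
python3 - <<'E'
from h import *
plan([619.7,222.6,49],0,4,R=tgtR(np.radians(-94.3)))
E
```

```text
dp [ -2.2  -3.  -54.2] rot [-0.     0.003 -0.006] q [-0.84  0.65  0.63  1.72 -0.47  0.93 -1.66] t 17.1
turn [[-0.0, 0.001, -0.001], [-0.0, 0.001, -0.001], [-0.0, 0.001, -0.001], [-0.0, 0.001, -0.001]] xyz [[0.09, 1.35, -0.05], [0.09, 1.35, -0.05], [0.08, 1.36, -0.05], [0.08, 1.36, -0.05]]
```

Emit:
move_arm(turn=[[0,0,0],[0,0,0],[0,0,0],[0,0,0],[0,0,0]], xyz=[[0.1,1.5,-0.1],[0.1,1.5,-0.1],[0.1,1.4,0],[0,0.8,0],[0,0,0]], grip=[4,4,4,4,4])

```text
clock: 17.55
tool_pos: [618.6, 223.0, 46.8]
eef_rot: [-1.171, 1.264, -1.257]
force: [-0.8, -0.4, 0.1]
grip_width: 40.1
```

Emit:
move_arm(turn=[[0,0,0],[0,0,0],[0,0,0],[0,0,0],[0,0,0]], xyz=[[0,0,0],[0,0,0],[0,0,0],[0,0,0],[0,0,0]], grip=[2.5,1.8,1.2,0.9,0.9])

```text
clock: 18.05
tool_pos: [619.6, 223.4, 48.5]
eef_rot: [-1.168, 1.263, -1.257]
force: [-0.3, 0.2, 0.2]
grip_width: 12.8
```

```bash
python3 - <<'E'
from h import *
s=st();print(s['tool_pos'],s['grip_width'],s['force'])
cur=([s['tool_pos'][0],s['tool_pos'][1],135],s['eef_rot'])
plan([*box(-20,-36),130],0,15,R=tgtR(np.radians(-97.4)),cur=cur)
E
```

```text
[619.58880733 223.36463361  48.53039278] 12.785326963458465 [-0.26433058  0.19866123  0.15149096]
dp [-176.1 -514.5   -5. ] rot [-0.001  0.058 -0.007] q [-0.81  0.71  0.59  1.76 -0.52  0.83 -1.62] t 18.1
turn [[-0.0, 0.004, -0.0], [-0.0, 0.004, -0.0], [-0.0, 0.004, -0.0], [-0.0, 0.004, -0.0], [-0.0, 0.004, -0.0]] xyz [[3.5, 0.01, -0.93], [3.51, 0.01, -0.91], [3.51, 0.01, -0.9], [3.52, 0.01, -0.89], [3.52, 0.01, -0.87]]
turn [[-0.0, 0.004, -0.0], [-0.0, 0.004, -0.0], [-0.0, 0.004, -0.0], [-0.0, 0.004, -0.0], [-0.0, 0.004, -0.0]] xyz [[3.52, 0.02, -0.86], [3.53, 0.02, -0.85], [3.53, 0.02, -0.83], [3.53, 0.02, -0.82], [3.53, 0.02, -0.8]]
turn [[-0.0, 0.004, -0.0], [-0.0, 0.004, -0.0], [-0.0, 0.004, -0.0], [-0.0, 0.004, -0.0], [-0.0, 0.004, -0.0]] xyz [[3.54, 0.02, -0.79], [3.54, 0.03, -0.78], [3.54, 0.03, -0.76], [3.55, 0.03, -0.75], [3.55, 0.03, -0.74]]
```

Emit:
move_arm(turn=[[0,0,0],[0,0,0],[0,0,0],[0,0,0],[0,0,0]], xyz=[[0,-1,0],[0,-2,0],[0,-3,0],[0,-2.5,0],[0,0,0]], grip=[0.9,0.9,0.9,0.9,0.9])

```text
clock: 18.55
tool_pos: [619.6, 222.5, 138.8]
eef_rot: [-1.168, 1.263, -1.258]
force: [1.6, -0.3, -0.1]
grip_width: 12.7
```

Emit:
move_arm(turn=[[0,0,0],[0,0,0],[0,0.01,0],[0,0.01,0],[0,0.01,0]], xyz=[[3.5,0,-0.95],[3.5,0,-0.95],[3.5,0,-0.9],[3.5,0,-0.9],[3.5,0,-0.9]], grip=[0.9,0.9,0.9,0.9,0.9])

```text
clock: 19.05
tool_pos: [559.9, 54.0, 136.7]
eef_rot: [-1.154, 1.276, -1.269]
force: [0.6, -0.9, -0.5]
grip_width: 12.9
```

Emit:
move_arm(turn=[[0,0.01,0],[0,0,0],[0,0.01,0],[0,0,0],[0,0,0]], xyz=[[3.5,0,-0.9],[3.5,0,-0.9],[3.5,0,-0.9],[3.5,0,-0.9],[3.5,0,-0.9]], grip=[0.9,0.9,0.9,0.9,0.9])

```text
clock: 19.55
tool_pos: [492.4, -121.8, 133.6]
eef_rot: [-1.145, 1.292, -1.282]
force: [-0.1, -0.6, -0.0]
grip_width: 12.8
```

Emit:
move_arm(turn=[[0,0,0],[0,0.01,0],[0,0,0],[0,0,0],[0,0,0]], xyz=[[3.5,0,-0.8],[3.5,0,-0.8],[3.5,0,-0.8],[3,0,-0.7],[0,0,0]], grip=[0.9,0.9,0.9,0.9,0.9])

```text
clock: 20.05
tool_pos: [439.6, -261.9, 131.6]
eef_rot: [-1.137, 1.306, -1.297]
force: [0.0, -0.7, -0.2]
grip_width: 13.2
```

```bash
python3 - <<'E'
from h import *
print(st()['tool_pos'],st()['grip_width'])
plan([*box(-20,-36),36],0,4,R=tgtR(np.radians(-97.4)))
E
```

```text
[ 439.56546482 -261.93721796  131.63641156] 13.19088668896377
dp [  4.  -29.2 -95.6] rot [-0.002  0.001 -0.01 ] q [-0.13  0.41  0.75  2.06 -0.39  0.82 -0.85] t 20.1
turn [[-0.0, 0.0, -0.002], [-0.0, 0.0, -0.002], [-0.0, 0.0, -0.002], [-0.0, 0.0, -0.002]] xyz [[0.73, 2.38, 0.19], [0.73, 2.39, 0.19], [0.72, 2.39, 0.19], [0.72, 2.39, 0.19]]
```

Emit:
move_arm(turn=[[0,0,0],[0,0,-0.01],[0,0,0],[0,0,0],[0,0,0]], xyz=[[1.5,0,0.4],[1.4,0.7,0.4],[0,2.8,0],[0,2.8,0],[0,2.8,0]], grip=[0.9,0.9,0.9,0.9,0.9])

```text
clock: 20.55
tool_pos: [447.8, -292.8, 38.7]
eef_rot: [-1.141, 1.294, -1.308]
force: [0.4, -0.1, -0.8]
grip_width: 12.8
```

Emit:
move_arm(turn=[[0,0,0],[0,0,0],[0,0,0],[0,0,0],[0,0,0]], xyz=[[0,0.5,0],[0,0,0],[0,0,0],[0,0,0],[0,0,0]], grip=[0.9,0.9,2.2,2.2,2.2])

```text
clock: 21.05
tool_pos: [447.9, -290.5, 31.9]
eef_rot: [-1.144, 1.296, -1.303]
force: [0.2, 0.5, 0.1]
grip_width: 21.4
```

Emit:
move_arm(turn=[[0,0,0],[0,0,0],[0,0,0],[0,0,0],[0,0,0]], xyz=[[0,-2,0],[0,-3,0],[0,-3,0],[0,-2,0],[0,0,0]], grip=[2.2,2.2,2.6,4,4])

```text
clock: 21.55
tool_pos: [448.7, -291.3, 139.1]
eef_rot: [-1.141, 1.291, -1.307]
force: [0.0, -0.5, -0.5]
grip_width: 34.5
```

```bash
python3 - <<'E'
from h import *
print(st()['grip_width'])
plan([440,136,170],0,12,R=tgtR(np.radians(-86.6)))
E
```

```text
34.46780177557791
dp [ -8.7 427.3  30.9] rot [-0.011 -0.184  0.002] q [-0.09  0.43  0.76  2.01 -0.4   0.85 -0.8 ] t 21.6
turn [[-0.001, -0.015, 0.0], [-0.001, -0.015, 0.0], [-0.001, -0.015, 0.0], [-0.001, -0.015, 0.0], [-0.001, -0.015, 0.0]] xyz [[-3.52, -0.27, -0.51], [-3.53, -0.27, -0.46], [-3.54, -0.26, -0.4], [-3.54, -0.26, -0.35], [-3.55, -0.26, -0.3]]
turn [[-0.001, -0.015, 0.0], [-0.001, -0.015, 0.0], [-0.001, -0.015, 0.0], [-0.001, -0.015, 0.0], [-0.001, -0.015, 0.0]] xyz [[-3.55, -0.26, -0.24], [-3.56, -0.26, -0.19], [-3.56, -0.26, -0.13], [-3.56, -0.26, -0.08], [-3.56, -0.26, -0.02]]
turn [[-0.001, -0.015, 0.0], [-0.001, -0.015, 0.0]] xyz [[-3.56, -0.26, 0.03], [-3.56, -0.26, 0.08]]
```

Emit:
move_arm(turn=[[0,-0.015,0],[0,-0.015,0],[0,-0.015,0],[0,-0.015,0],[0,-0.015,0]], xyz=[[-3.5,-0.3,-0.5],[-3.5,-0.3,-0.45],[-3.5,-0.3,-0.4],[-3.5,-0.3,-0.35],[-3.5,-0.3,-0.3]], grip=[4,4,4,4,4])

```text
clock: 22.05
tool_pos: [444.7, -115.2, 154.1]
eef_rot: [-1.174, 1.238, -1.264]
force: [1.7, 0.9, 0.2]
grip_width: 40.0
```

Emit:
move_arm(turn=[[0,-0.015,0],[0,-0.015,0],[0,-0.015,0],[0,-0.015,0],[0,-0.015,0]], xyz=[[-3.5,-0.3,-0.25],[-3.5,-0.3,-0.2],[-3.5,-0.3,-0.1],[-3.5,-0.3,-0.1],[-3.5,-0.2,0]], grip=[4,4,4,4,4])

```text
clock: 22.55
tool_pos: [440.0, 67.9, 166.5]
eef_rot: [-1.21, 1.182, -1.205]
force: [0.2, 0.6, -0.2]
grip_width: 40.2
```

Emit:
move_arm(turn=[[-0.01,-0.015,0],[0,-0.015,0],[0,0,0],[0,0,0]], xyz=[[-3.5,-0.2,0],[-3,0,0],[0,0,0],[0,0,0]], grip=[4,4,4,4])

```text
clock: 22.95
tool_pos: [436.2, 141.0, 167.5]
eef_rot: [-1.236, 1.159, -1.167]
force: [-0.3, 0.1, 0.2]
grip_width: 39.8
```

```bash
python3 - <<'E'
from h import *
print(st()['tool_pos'],np.abs(st()['qvel']).max())
p,d,c=cam('wrist'); save(p,'w5.png')
o=cells(p,d,c)
b=min(o,key=lambda a:np.hypot(*(a[0]-[480,137]))); a=b[1]-180 if b[1]>90 else b[1]
plan([*b[0],105],0,4,R=tgtR(np.radians(a-90)))
E
```

```text
[436.15112163 141.01849753 167.49289295] 0.023236631696122032
[526.  218.1] z 47.7 ang 46.9 dim [21.4 20.8] 1032 px [192  68  38  38]
[478.1 138.6] z 44.8 ang 4.1 dim [47.3 12.7] 1391 px [320 134  20  72]
dp [ 42.   -2.4 -62.4] rot [-0.004 -0.01   0.002] q [-0.99  0.22  0.68  2.14 -0.18  0.83 -1.71] t 23.0
turn [[-0.001, -0.002, 0.0], [-0.001, -0.002, 0.0], [-0.001, -0.002, 0.0], [-0.001, -0.002, 0.0]] xyz [[0.12, 1.57, 1.04], [0.12, 1.56, 1.04], [0.13, 1.56, 1.04], [0.13, 1.56, 1.04]]
```

Emit:
move_arm(turn=[[0,0,0],[0,0,0],[0,-0.01,0],[0,0,0],[0,0,0]], xyz=[[0.1,1.5,1.05],[0.1,1.5,1.05],[0.1,1.6,1.05],[0.1,1.6,1],[0,0,0]], grip=[4,4,4,4,4])

```text
clock: 23.5
tool_pos: [479.6, 133.0, 103.9]
eef_rot: [-1.234, 1.16, -1.167]
force: [-1.3, -0.1, -0.2]
grip_width: 40.0
```

```bash
python3 - <<'E'
from h import *
plan([478.1,138.6,49],0,4,R=tgtR(np.radians(-85.9)))
E
```

```text
dp [ -1.5   5.6 -54.9] rot [-0.005 -0.011  0.001] q [-0.85  0.4   0.61  2.11 -0.34  0.73 -1.53] t 23.5
turn [[-0.001, -0.003, 0.0], [-0.001, -0.003, 0.0], [-0.001, -0.003, 0.0], [-0.001, -0.003, 0.0]] xyz [[-0.14, 1.37, -0.04], [-0.14, 1.37, -0.04], [-0.14, 1.37, -0.03], [-0.14, 1.37, -0.03]]
```

Emit:
move_arm(turn=[[0,0,0],[0,-0.01,0],[0,0,0],[0,0,0],[0,0,0]], xyz=[[-0.2,1.5,0],[-0.2,1.5,-0.1],[-0.1,1.4,0],[-0.1,0.8,0],[0,0,0]], grip=[4,4,4,4,4])

```text
clock: 24.0
tool_pos: [478.7, 134.4, 52.3]
eef_rot: [-1.233, 1.158, -1.167]
force: [0.9, 0.7, -0.0]
grip_width: 40.0
```

Emit:
move_arm(turn=[[0,0,0],[0,0,0],[0,0,0],[0,0,0],[0,0,0]], xyz=[[0,0,0],[0,0,0],[0,0,0],[0,0,0],[0,0,0]], grip=[2.5,1.8,1.2,0.9,0.9])

```text
clock: 24.5
tool_pos: [480.0, 134.6, 54.2]
eef_rot: [-1.229, 1.157, -1.168]
force: [0.0, 0.5, 0.3]
grip_width: 12.5
```

```bash
python3 - <<'E'
from h import *
s=st();print(s['tool_pos'],s['grip_width'],s['force'])
cur=([s['tool_pos'][0],s['tool_pos'][1],135],s['eef_rot'])
plan([*box(-20,-66),130],0,13,R=tgtR(np.radians(-97.4)),cur=cur)
E
```

```text
[480.01922409 134.59200639  54.23304752] 12.518204153463802 [0.04909912 0.46060206 0.27340951]
dp [ -40.4 -455.5   -5. ] rot [-0.01   0.19  -0.002] q [-0.79  0.48  0.54  2.14 -0.42  0.62 -1.46] t 24.5
turn [[-0.001, 0.015, -0.0], [-0.001, 0.015, -0.0], [-0.001, 0.015, -0.0], [-0.001, 0.015, -0.0], [-0.001, 0.015, -0.0]] xyz [[3.48, 0.03, -0.52], [3.49, 0.03, -0.47], [3.49, 0.03, -0.42], [3.5, 0.03, -0.37], [3.5, 0.03, -0.32]]
turn [[-0.001, 0.015, -0.0], [-0.001, 0.015, -0.0], [-0.001, 0.015, -0.0], [-0.001, 0.015, -0.0], [-0.001, 0.015, -0.0]] xyz [[3.51, 0.03, -0.27], [3.51, 0.04, -0.22], [3.51, 0.04, -0.17], [3.52, 0.04, -0.11], [3.52, 0.04, -0.06]]
turn [[-0.001, 0.015, -0.0], [-0.001, 0.015, -0.0], [-0.001, 0.015, -0.0]] xyz [[3.52, 0.04, -0.01], [3.52, 0.04, 0.04], [3.52, 0.04, 0.09]]
```

Emit:
move_arm(turn=[[0,0,0],[0,0,0],[0,0,0],[0,0,0],[0,0,0]], xyz=[[0,-1,0],[0,-2,0],[0,-2.5,0],[0,-2,0],[0,0,0]], grip=[0.9,0.9,0.9,0.9,0.9])

```text
clock: 25.0
tool_pos: [479.2, 133.9, 133.8]
eef_rot: [-1.23, 1.158, -1.169]
force: [-0.1, 0.7, 0.3]
grip_width: 12.7
```

Emit:
move_arm(turn=[[0,0.015,0],[0,0.015,0],[0,0.015,0],[0,0.015,0],[0,0.015,0]], xyz=[[3.5,0,-0.5],[3.5,0,-0.5],[3.5,0,-0.4],[3.5,0,-0.4],[3.5,0,-0.3]], grip=[0.9,0.9,0.9,0.9,0.9])

```text
clock: 25.5
tool_pos: [464.0, -40.5, 133.2]
eef_rot: [-1.197, 1.205, -1.214]
force: [-0.0, -0.3, -0.5]
grip_width: 12.6
```

Emit:
move_arm(turn=[[0,0.015,0],[0,0.015,0],[0,0.015,0],[0,0.015,0],[0,0.015,0]], xyz=[[3.5,0,-0.3],[3.5,0,-0.2],[3.5,0,-0.2],[3.5,0,-0.1],[3.5,0,-0.1]], grip=[0.9,0.9,0.9,0.9,0.9])

```text
clock: 26.0
tool_pos: [445.8, -221.2, 130.8]
eef_rot: [-1.16, 1.264, -1.268]
force: [1.0, 0.0, 0.0]
grip_width: 12.7
```

Emit:
move_arm(turn=[[0,0.015,0],[0,0.015,0],[-0.01,0.015,0],[0,0,0]], xyz=[[3.5,0,0],[3.5,0,0],[3,0,0],[0,0,0]], grip=[0.9,0.9,0.9,0.9])

```text
clock: 26.4
tool_pos: [432.5, -329.4, 129.1]
eef_rot: [-1.143, 1.313, -1.303]
force: [-1.0, -0.0, 0.1]
grip_width: 12.5
```

```bash
python3 - <<'E'
from h import *
print(st()['tool_pos'],st()['grip_width'])
plan([*box(-20,-66),36],0,4,R=tgtR(np.radians(-97.4)))
E
```

```text
[ 432.50195513 -329.42643425  129.06013855] 12.462087815971683
dp [  7.2   8.6 -93.1] rot [ 0.004 -0.006 -0.003] q [ 0.01  0.46  0.74  1.98 -0.41  0.85 -0.73] t 26.4
turn [[0.001, -0.001, -0.001], [0.001, -0.001, -0.001], [0.001, -0.001, -0.001], [0.001, -0.001, -0.001]] xyz [[-0.23, 2.33, 0.16], [-0.23, 2.33, 0.16], [-0.23, 2.33, 0.15], [-0.23, 2.33, 0.15]]
```

Emit:
move_arm(turn=[[0,0,0],[0,-0.006,0],[0,0,0],[0,0,0],[0,0,0]], xyz=[[-0.5,0,0.3],[-0.4,0.6,0.3],[0,2.8,0],[0,2.8,0],[0,2.6,0]], grip=[0.9,0.9,0.9,0.9,0.9])

```text
clock: 26.9
tool_pos: [444.2, -314.7, 39.2]
eef_rot: [-1.144, 1.298, -1.293]
force: [0.3, -0.1, -0.7]
grip_width: 12.6
```

Emit:
move_arm(turn=[[0,0,0],[0,0,0],[0,0,0],[0,0,0],[0,0,0]], xyz=[[0,0.5,0],[0,0,0],[0,0,0],[0,0,0],[0,0,0]], grip=[0.9,0.9,2,2,2])

```text
clock: 27.4
tool_pos: [445.6, -309.3, 33.2]
eef_rot: [-1.148, 1.296, -1.284]
force: [0.5, -0.3, 0.8]
grip_width: 19.2
```

Emit:
move_arm(turn=[[0,0,0],[0,0,0],[0,0,0],[0,0,0],[0,0,0]], xyz=[[0,-2,0],[0,-3,0],[0,-3.5,0],[0,-3.5,0],[0,-3,0]], grip=[2,2,2,2,2])

```text
clock: 27.9
tool_pos: [444.0, -309.3, 187.6]
eef_rot: [-1.147, 1.302, -1.28]
force: [0.5, -0.6, -1.2]
grip_width: 20.3
```

Emit:
move_arm(turn=[[0,0,0],[0,0,0],[0,0,0],[0,0,0],[0,0,0]], xyz=[[0,-3.5,0],[0,-3.5,0],[0,-2,0],[0,0,0],[0,0,0]], grip=[2,2,2,0.2,0.2])

```text
clock: 28.4
tool_pos: [444.8, -312.2, 288.7]
eef_rot: [-1.137, 1.291, -1.289]
force: [0.3, 0.2, -0.2]
grip_width: 10.9
```

```bash
python3 - <<'E'
from h import *
print(st()['tool_pos'],st()['grip_width'])
I=[]
for n in('top','wrist'):
    p,d,c=cam(n); I.append(p); np.savez(n+'6.npz',p=p,d=d,**{k:np.array(v) for k,v in c.items()})
    W=cloud(d,c); l=(W[...,:2]-BC)@np.array([[np.cos(BY),-np.sin(BY)],[np.sin(BY),np.cos(BY)]])
    q=np.concatenate([l,W[...,2:]],-1)[(d>0)&(W[...,2]>90)&(W[...,2]<216)&(abs(l[...,1])<102)&(l[...,0]>75)&(l[...,0]<140)]
    if len(q)>100:
        A=np.polyfit(q[:,2],q[:,0],1); print('lid x=a z+b',A,len(q),'zmax',np.percentile(q[:,2],99),'theta',np.pi/2+np.arctan(A[0]),'x at z55',np.polyval(A,55))
z=np.hstack([I[0][180:330,150:530],]); save(cv2.resize(z,None,fx=2,fy=2),'t6.png'); save(I[1],'w6.png')
s=st(); plan([*(box(80+100,0)),265],0,14,R=tgtR(np.radians(-97.4)))
E
```

```text
[ 444.78378506 -312.15095753  288.69718186] 10.862676676244464
lid x=a z+b [ 0.24178892 65.78051382] 3145 zmax 212.11997078274456 theta 1.8080321079094284 x at z55 79.07890431851601
lid x=a z+b [ 0.23463223 64.87435704] 28226 zmax 211.30089924449098 theta 1.801259740426802 x at z55 77.7791299545235
dp [202.   30.9 -22.9] rot [-0.007  0.014 -0.012] q [-0.15  0.26  0.85  1.82 -0.23  1.16 -0.91] t 28.5
turn [[-0.001, 0.001, -0.001], [-0.001, 0.001, -0.001], [-0.001, 0.001, -0.001], [-0.001, 0.001, -0.001], [-0.001, 0.001, -0.001]] xyz [[-0.38, 0.18, 1.41], [-0.38, 0.18, 1.41], [-0.39, 0.18, 1.41], [-0.39, 0.18, 1.41], [-0.39, 0.17, 1.41]]
turn [[-0.001, 0.001, -0.001], [-0.001, 0.001, -0.001], [-0.001, 0.001, -0.001], [-0.001, 0.001, -0.001], [-0.001, 0.001, -0.001]] xyz [[-0.39, 0.17, 1.41], [-0.39, 0.17, 1.4], [-0.39, 0.17, 1.4], [-0.4, 0.17, 1.4], [-0.4, 0.17, 1.4]]
turn [[-0.001, 0.001, -0.001], [-0.001, 0.001, -0.001], [-0.001, 0.001, -0.001], [-0.001, 0.001, -0.001]] xyz [[-0.4, 0.17, 1.4], [-0.4, 0.17, 1.4], [-0.4, 0.17, 1.4], [-0.4, 0.16, 1.4]]
```

View pics/t6.png

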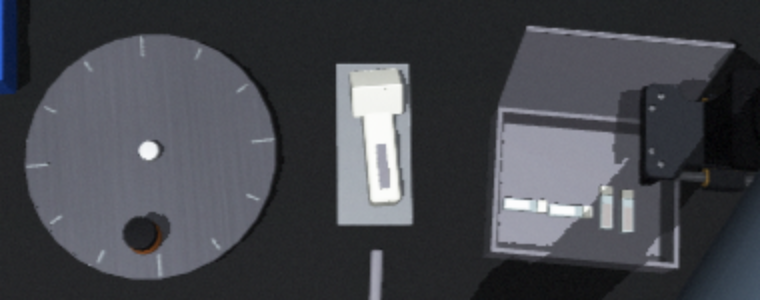

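View pics/w6.png

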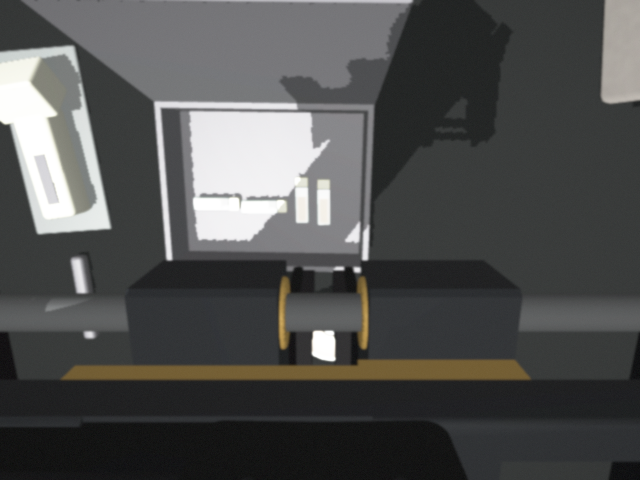

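Emit:
move_arm(turn=[[0,0,0],[0,0,0],[0,0,0],[0,0,0],[0,0,0]], xyz=[[-0.9,0,3.3],[-0.9,0,3.3],[-0.9,0,3.3],[-0.9,0,3.3],[-0.9,0,3.3]], grip=[0.2,0.2,0.2,0.2,0.2])

```text
clock: 29.0
tool_pos: [611.2, -287.4, 282.0]
eef_rot: [-1.136, 1.313, -1.285]
force: [0.3, -1.0, -0.0]
grip_width: 1.9
```

Emit:
move_arm(turn=[[0,0,0],[0,0,0],[0,0,0]], xyz=[[-0.9,0,3.3],[0,0,0],[0,0,0]], grip=[0.2,0.2,0.2])

```text
clock: 29.3
tool_pos: [649.3, -278.6, 273.6]
eef_rot: [-1.145, 1.317, -1.275]
force: [-1.6, -0.1, -0.3]
grip_width: 2.1
```

```bash
cat >> h.py <<'E'
def loc():
    s=st();v=s['tool_pos'][:2]-BC;c,n=np.cos(BY),np.sin(BY)
    print('local',np.round([c*v[0]+n*v[1],-n*v[0]+c*v[1],s['tool_pos'][2]-14],1),'tipz; F',s['force'].round(1),'grip',s['grip_width'],'t',s['clock'])
E
python3 - <<'E'
from h import *
loc(); plan([*(box(175,0)),184],0,4,R=tgtR(np.radians(-97.4)))
E
```

```text
local [182.5   2.9 259.6] tipz; F [-1.6 -0.1 -0.3] grip 2.1373075252191467 t 29.3
dp [ -7.8  -1.9 -89.6] rot [ 0.015  0.009 -0.02 ] q [-0.11  0.59  0.75  1.42 -0.42  1.31 -1.02] t 29.3
turn [[0.004, 0.002, -0.005], [0.004, 0.002, -0.005], [0.004, 0.002, -0.005], [0.004, 0.002, -0.005]] xyz [[0.12, 2.24, -0.15], [0.11, 2.24, -0.16], [0.09, 2.24, -0.17], [0.08, 2.24, -0.18]]
```

Emit:
move_arm(turn=[[0.005,0,-0.01],[0.005,0,-0.01],[0.005,0,0],[0,0,0],[0,0,0]], xyz=[[0.1,2.3,-0.1],[0.1,2.3,-0.1],[0.1,2.3,-0.1],[0.1,2.1,-0.1],[0,0,0]], grip=[0.2,0.2,0.2,0.2,0.2])

```text
clock: 29.8
tool_pos: [637.3, -283.1, 177.2]
eef_rot: [-1.151, 1.308, -1.298]
force: [-0.3, -0.7, -0.9]
grip_width: 2.3
```

Emit:
move_arm(turn=[[0,0,0],[0,0,0],[0,0,0],[0,0,0],[0,0,0]], xyz=[[0,0,-2],[0,0,-2],[0,0,-2],[0,0,-2],[0,0,-2]], grip=[0.2,0.2,0.2,0.2,0.2])

```text
clock: 30.3
tool_pos: [536.3, -272.1, 181.1]
eef_rot: [-1.146, 1.303, -1.304]
force: [2.1, -0.4, -0.1]
grip_width: 2.0
```

```bash
python3 - <<'E'
from h import *
loc(); plan([*(box(0,0)),184],0,4,R=tgtR(np.radians(-97.4)))
E
```

```text
local [ 69.5  -5.2 167.1] tipz; F [ 2.1 -0.4 -0.1] grip 2.001688449094448 t 30.3
dp [-68.3  14.1   2.9] rot [-0.     0.     0.001] q [-0.16  0.49  0.77  1.81 -0.4   1.   -0.93] t 30.3
turn [[-0.0, 0.0, 0.0], [-0.0, 0.0, 0.0], [-0.0, 0.0, 0.0], [-0.0, 0.0, 0.0]] xyz [[-0.13, -0.07, -1.74], [-0.13, -0.07, -1.74], [-0.13, -0.07, -1.74], [-0.13, -0.07, -1.74]]
```

Emit:
move_arm(turn=[[0,0,0],[0,0,0],[0,0,0],[0,0,0],[0,0,0]], xyz=[[-0.1,0,-2],[-0.1,0,-2],[-0.1,0,-2],[-0.1,0.3,-2],[-0.1,0.5,-2]], grip=[0.2,0.2,0.2,0.2,0.2])

```text
clock: 30.8
tool_pos: [435.1, -257.3, 178.7]
eef_rot: [-1.133, 1.295, -1.317]
force: [0.6, 0.4, 0.7]
grip_width: 2.0
```

```bash
python3 - <<'E'
from h import *
loc(); 
E
```

```text
local [-32.7  -3.5 164.7] tipz; F [0.6 0.4 0.7] grip 1.9878904674470381 t 30.8
```

Emit:
move_arm(turn=[[0,0,0],[0,0,0],[0,0,0],[0,0,0],[0,0,0]], xyz=[[0,2,0],[0,2,0],[0,2,0],[0,2,0],[0,1,0]], grip=[0.2,0.2,0.2,0.2,0.2])

```text
clock: 31.3
tool_pos: [433.7, -260.3, 92.8]
eef_rot: [-1.117, 1.294, -1.326]
force: [0.4, 1.2, 0.5]
grip_width: 1.7
```

```bash
python3 - <<'E'
from h import *
loc(); 
E
```

```text
local [-33.7  -6.7  78.8] tipz; F [0.4 1.2 0.5] grip 1.7013702531441703 t 31.3
```

Emit:
move_arm(turn=[[0,0,0],[0,0,0],[0,0,0],[0,0,0],[0,0,0]], xyz=[[0,0.9,0],[0,0.7,0],[0,0.5,0],[0,0.5,0],[0,0.3,0]], grip=[0.2,0.2,0.2,0.2,0.2])

```text
clock: 31.8
tool_pos: [434.1, -261.5, 75.2]
eef_rot: [-1.101, 1.301, -1.317]
force: [-8.2, 5.9, 23.9]
grip_width: 2.0
```

```bash
python3 - <<'E'
from h import *
loc(); 
E
```

```text
local [-33.2  -7.8  61.2] tipz; F [-8.2  5.9 23.9] grip 2.042293609948336 t 31.8
```

Emit:
move_arm(turn=[[0,0,0],[0,0,0],[0,0,0],[0,-0.12,0],[0,-0.12,0]], xyz=[[0,-1.5,0],[0,-3,0],[0,-3,0],[0,-3,0],[0,-3,0]], grip=[0.2,0.2,0.2,2,4])

```text
clock: 32.3
tool_pos: [428.6, -264.1, 214.9]
eef_rot: [-1.22, 1.12, -1.14]
force: [0.4, 0.9, -0.1]
grip_width: 11.1
```

```bash
cat >> h.py <<'E'
def reader(p,d,c):
    W=cloud(d,c); m=(d>0)&(W[...,2]>22)&(W[...,2]<70)&(abs(W[...,0]-540)<140)&(abs(W[...,1]+37)<75)
    n,l,s,_=cv2.connectedComponentsWithStats(m.astype(np.uint8)); i=1+np.argmax(s[1:,4]); q=W[l==i]
    hd=q[q[:,2]>50]; hn=q[(q[:,2]>34)&(q[:,2]<42)]
    for nm,k in(('all',q),('head',hd),('handle',hn)):
        if len(k)>10: print(nm,len(k),'z',np.median(k[:,2]).round(1),[np.round(v,1) for v in cv2.minAreaRect(np.float32(k[:,:2]))])
    m=(d>0)&(W[...,2]>2.3)&(W[...,2]<6)&(abs(W[...,0]-540)<110)&(abs(W[...,1]+37)<60)&(p.max(-1)>40); n,l,s,_=cv2.connectedComponentsWithStats(m.astype(np.uint8))
    k=W[l==1+np.argmax(s[1:,4])]; print('pad',len(k),[np.round(v,1) for v in cv2.minAreaRect(np.float32(k[:,:2]))])
E
python3 - <<'E'
from h import *
loc()
for n in('top','side'):
    p,d,c=cam(n); reader(p,d,c)
    if n=='top':
        save(cv2.resize(p[180:330,150:530],None,fx=2,fy=2),'t7.png')
    W=cloud(d,c); c_,s_=np.cos(BY),np.sin(BY); L=(W[...,:2]-BC)@np.array([[c_,-s_],[s_,c_]])
    m=(d>0)&(abs(L[...,0])<100)&(abs(L[...,1])<110)&(W[...,2]>52)&(W[...,2]<75)
    q=np.column_stack([L[m],W[m][:,2]]); A=np.linalg.lstsq(np.column_stack([q[:,:2],np.ones(len(q))]),q[:,2],rcond=None)[0]; print('lid plane',A,len(q), [np.round(v,1) for v in cv2.minAreaRect(np.float32(q[:,:2]))])
    m&=(p.min(-1)>120); q=L[m]; print('label?',len(q),[np.round(v,1) for v in cv2.minAreaRect(np.float32(q))])
E
```

```text
local [-38.3 -11.1 200.9] tipz; F [ 0.4  0.9 -0.1] grip 11.056519849647225 t 32.3
all 1268 z 38.5 [array([537.4, -37.4]), array([151.9,  56. ]), np.float64(1.9)]
head 237 z 55.6 [array([586. , -35.7]), array([55.4, 27.4]), np.float64(89.2)]
handle 716 z 37.2 [array([537.3, -38. ]), array([151.6,  55.9]), np.float64(2.3)]
pad 663 [array([522.6, -33.5]), array([ 85.8, 162.9]), np.float64(87.5)]
lid plane [-2.46490342e-04  4.37999652e-04  5.99536249e+01] 3973 [array([-0.5,  0.9]), array([202.3, 163.8]), np.float64(89.8)]
label? 2835 [array([-0.3, 12.5]), array([176.9, 161. ]), np.float64(90.0)]
all 974 z 38.4 [array([538.6, -36.3]), array([150.6,  62.7]), np.float64(5.0)]
head 154 z 55.6 [array([587.5, -32.5]), array([63.5, 30. ]), np.float64(90.0)]
handle 463 z 38.2 [array([538.8, -37.6]), array([151.2,  55.6]), np.float64(6.9)]
pad 742 [array([537.1, -26.1]), array([ 94.6, 195.3]), np.float64(87.9)]
lid plane [-4.67987005e-04 -6.86144709e-03  6.11505926e+01] 2352 [array([-0.9,  1.7]), array([162.5, 213.9]), np.float64(0.2)]
label? 1383 [array([-1.1,  3.9]), array([161.2, 206.9]), np.float64(0.0)]
```

View pics/t7.png

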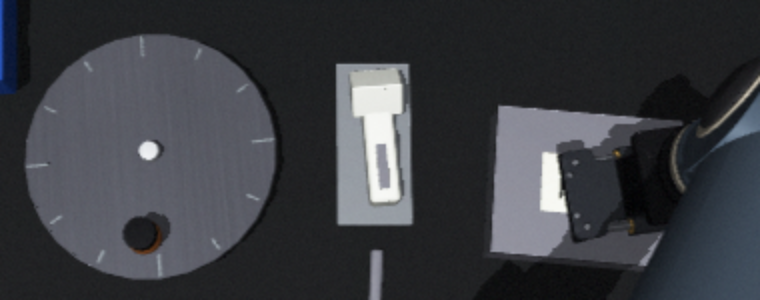

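```bash
python3 - <<'E'
from h import *
cur=plan([520,-150,230],0,10,R=tgtR(0.0))
plan([595,-38,215],0,12,R=tgtR(np.radians(92)),cur=cur)
c=calibration('top');K=np.array(c['mtx']);R=np.array(c['R']);t=np.array(c['t'])
for u,v in ((336,64),(410,64),(412,225),(338,224)):
    r=R.T@np.linalg.solve(K,[150+u/2,180+v/2,1]); o=-R.T@t; print((o+r*(4-o[2])/r[2]).round(1))
E
```

```text
dp [ 89.  115.8  12.3] rot [-0.041 -1.475  0.022] q [-0.18  0.24  0.79  2.   -0.25  0.96 -0.73] t 32.4
turn [[-0.004, -0.147, 0.002], [-0.004, -0.147, 0.002], [-0.004, -0.147, 0.002], [-0.004, -0.147, 0.002], [-0.004, -0.147, 0.002]] xyz [[-1.07, -0.07, 1.0], [-0.91, -0.07, 1.15], [-0.73, -0.08, 1.27], [-0.54, -0.08, 1.36], [-0.33, -0.09, 1.43]]
turn [[-0.004, -0.147, 0.002], [-0.004, -0.147, 0.002], [-0.004, -0.147, 0.002], [-0.004, -0.147, 0.002], [-0.004, -0.147, 0.002]] xyz [[-0.12, -0.09, 1.46], [0.1, -0.1, 1.46], [0.31, -0.1, 1.43], [0.52, -0.11, 1.37], [0.71, -0.12, 1.28]]
dp [ 75. 112. -15.] rot [-0.    -1.606  0.   ] q [-0.18  0.24  0.79  2.   -0.25  0.96 -0.73] t 32.4
turn [[-0.0, -0.134, 0.0], [-0.0, -0.134, 0.0], [-0.0, -0.134, 0.0], [-0.0, -0.134, 0.0], [-0.0, -0.134, 0.0]] xyz [[0.62, 0.13, 0.93], [0.74, 0.13, 0.84], [0.85, 0.13, 0.73], [0.94, 0.13, 0.61], [1.01, 0.13, 0.48]]
turn [[-0.0, -0.134, 0.0], [-0.0, -0.134, 0.0], [-0.0, -0.134, 0.0], [-0.0, -0.134, 0.0], [-0.0, -0.134, 0.0]] xyz [[1.07, 0.13, 0.34], [1.11, 0.13, 0.2], [1.12, 0.13, 0.05], [1.12, 0.13, -0.1], [1.1, 0.13, -0.25]]
turn [[-0.0, -0.134, 0.0], [-0.0, -0.134, 0.0]] xyz [[1.05, 0.12, -0.39], [0.99, 0.13, -0.53]]
[629.7   4.6   4. ]
[626.4 -81.3   4. ]
[438.6 -72.1   4. ]
[443.1  10.7   4. ]
```

Emit:
move_arm(turn=[[0,-0.147,0],[0,-0.147,0],[0,-0.147,0],[-0.02,-0.147,0.01],[-0.02,-0.147,0.01]], xyz=[[-1.1,0,1.0],[-0.9,0,1.15],[-0.7,0,1.3],[-0.5,0,1.4],[-0.3,0,1.4]], grip=[7,7,7,7,7])

```text
clock: 32.9
tool_pos: [475.9, -208.5, 220.5]
eef_rot: [-1.49, 0.572, -0.57]
force: [0.4, 0.3, 0.1]
grip_width: 58.2
```

Emit:
move_arm(turn=[[0,-0.147,0],[0,-0.147,0],[0,-0.147,0],[0,-0.147,0],[0,-0.147,0]], xyz=[[-0.1,0,1.5],[0.1,0,1.5],[0.3,0,1.4],[0.5,0,1.4],[0.7,0,1.3]], grip=[7,7,7,7,7])

```text
clock: 33.4
tool_pos: [521.6, -145.6, 217.6]
eef_rot: [-1.565, -0.014, 0.018]
force: [1.2, 0.1, -0.1]
grip_width: 69.9
```

Emit:
move_arm(turn=[[0,-0.134,0],[0,-0.134,0],[0,-0.134,0],[0,-0.134,0],[0,-0.134,0]], xyz=[[0.6,0.1,0.9],[0.7,0.1,0.8],[0.85,0.1,0.7],[0.95,0.1,0.6],[1,0.1,0.5]], grip=[7,7,7,7,7])

```text
clock: 33.9
tool_pos: [551.5, -96.0, 209.2]
eef_rot: [-1.488, -0.557, 0.56]
force: [-1.0, 0.2, 0.7]
grip_width: 69.8
```

Emit:
move_arm(turn=[[0,-0.134,0],[0,-0.134,0],[0,-0.134,0],[0,-0.134,0],[0,-0.134,0]], xyz=[[1.1,0.1,0.3],[1.1,0.1,0.2],[1.1,0.1,0],[1.1,0.1,-0.1],[1.1,0.1,-0.2]], grip=[7,7,7,7,7])

```text
clock: 34.4
tool_pos: [580.2, -46.0, 200.4]
eef_rot: [-1.267, -1.086, 1.086]
force: [0.1, 0.5, 0.1]
grip_width: 70.1
```

```bash
python3 - <<'E'
from h import *
print(st()['tool_pos'])
plan([595,-38,215],0,4,R=tgtR(np.radians(92)))
E
```

```text
[580.20174607 -45.96916658 200.3526782 ]
dp [14.8  8.  14.6] rot [-0.01  -0.198  0.01 ] q [-0.08  0.36  0.12  1.8  -0.06  1.    1.48] t 34.4
turn [[-0.002, -0.049, 0.003], [-0.002, -0.049, 0.003], [-0.002, -0.049, 0.003], [-0.002, -0.049, 0.003]] xyz [[0.26, -0.37, -0.33], [0.24, -0.37, -0.34], [0.22, -0.37, -0.35], [0.21, -0.37, -0.37]]
```

Emit:
move_arm(turn=[[0,-0.1,0],[-0.01,-0.1,0.01],[0,0,0],[0,0,0]], xyz=[[0.5,-0.7,-0.7],[0.5,-0.7,-0.7],[0,0,0],[0,0,0]], grip=[7,7,7,7])

```text
clock: 34.8
tool_pos: [594.9, -35.5, 210.8]
eef_rot: [-1.183, -1.24, 1.24]
force: [-0.5, 0.2, -0.3]
grip_width: 70.1
```

```bash
python3 - <<'E'
from h import *
p,d,c=cam('wrist'); save(p,'w8.png'); reader(p,d,c)
p,d,c=cam('side'); reader(p,d,c)
loc(); plan([531,-37.5,100],0,5,R=tgtR(np.radians(92)))
E
```

```text
all 10328 z 38.6 [array([536.4, -36.8]), array([152.4,  56. ]), np.float64(2.3)]
head 2191 z 56.2 [array([585.1, -34.8]), array([26.6, 56. ]), np.float64(1.4)]
handle 6632 z 37.9 [array([536.4, -36.6]), array([151.6,  56. ]), np.float64(2.0)]
pad 11321 [array([534.7, -31.7]), array([ 84.8, 189.7]), np.float64(87.8)]
all 962 z 38.3 [array([538.6, -36.6]), array([150.1,  59.2]), np.float64(4.2)]
head 153 z 55.9 [array([586.4, -34. ]), array([27.4, 54.9]), np.float64(4.1)]
handle 456 z 38.0 [array([538.4, -34.1]), array([150. ,  54.5]), np.float64(3.9)]
pad 725 [array([536.7, -26.7]), array([ 93.8, 195.3]), np.float64(87.9)]
local [ 97.1 237.  196.9] tipz; F [ 0.4 -0.7 -0.2] grip 69.96349288498347 t 34.9
dp [ -63.8   -2.  -110.9] rot [-0.004  0.009  0.004] q [-0.07  0.36  0.08  1.76 -0.04  1.02  1.64] t 34.9
turn [[-0.001, 0.002, 0.001], [-0.001, 0.002, 0.001], [-0.001, 0.002, 0.001], [-0.001, 0.002, 0.001], [-0.001, 0.002, 0.001]] xyz [[0.01, 2.22, 1.27], [0.01, 2.22, 1.27], [0.01, 2.22, 1.27], [0.01, 2.22, 1.27], [0.0, 2.22, 1.27]]
```

View pics/w8.png

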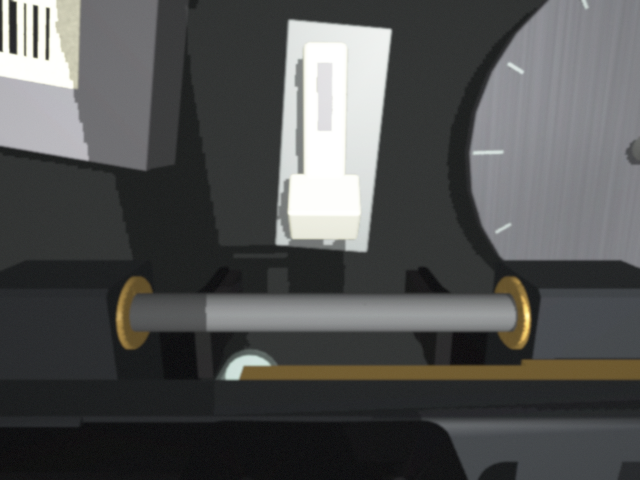

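Emit:
move_arm(turn=[[0,0,0],[0,0.01,0],[0,0,0],[0,0,0],[0,0,0]], xyz=[[0,1.6,1.6],[0,1.9,1.6],[0,2.3,1.6],[0,2.3,1.6],[0,2.2,0]], grip=[7,6.5,6.5,6.5,6.5])

```text
clock: 35.4
tool_pos: [529.2, -40.0, 106.9]
eef_rot: [-1.198, -1.229, 1.223]
force: [0.3, -0.0, 0.6]
grip_width: 65.0
```

```bash
python3 - <<'E'
from h import *
plan([530,-37,24],0,5,R=tgtR(np.radians(92.2)))
E
```

```text
dp [  0.8   3.  -82.9] rot [ 0.002 -0.016  0.003] q [-0.06  0.39  0.07  2.01 -0.05  0.74  1.63] t 35.4
turn [[0.0, -0.003, 0.001], [0.0, -0.003, 0.001], [0.0, -0.003, 0.001], [0.0, -0.003, 0.001], [0.0, -0.003, 0.001]] xyz [[0.05, 1.66, -0.01], [0.06, 1.66, -0.02], [0.06, 1.66, -0.02], [0.06, 1.66, -0.02], [0.06, 1.66, -0.02]]
```

Emit:
move_arm(turn=[[0,-0.01,0],[0,-0.005,0],[0,0,0],[0,0,0],[0,0,0]], xyz=[[0.1,2,0],[0.1,2,0],[0.1,2,0],[0,1.7,0],[0,0.6,0]], grip=[6.5,6.5,6.5,6.5,6.5])

```text
clock: 35.9
tool_pos: [524.7, -39.2, 18.3]
eef_rot: [-1.192, -1.227, 1.23]
force: [-0.6, -0.1, 6.9]
grip_width: 64.9
```

```bash
python3 - <<'E'
from h import *
plan([530,-37,24],0,1,R=tgtR(np.radians(92.2)));print(st()['force'])
E
```

```text
dp [5.3 2.2 5.7] rot [-0.004 -0.011  0.002] q [-0.05  0.53  0.06  2.06 -0.06  0.56  1.65] t 35.9
turn [[-0.004, -0.011, 0.002]] xyz [[0.21, -0.57, -0.54]]
[-0.57240387 -0.14868384  6.8987124 ]
```

Touching the pad; back up a little and grip.

Emit:
move_arm(turn=[[0,-0.01,0],[0,0,0],[0,0,0]], xyz=[[0.2,-0.6,-0.5],[0,0,0],[0,0,0]], grip=[6.5,5,4])

```text
clock: 36.2
tool_pos: [530.1, -37.8, 25.1]
eef_rot: [-1.189, -1.233, 1.236]
force: [-0.3, 0.2, 0.2]
grip_width: 55.8
```

Emit:
move_arm(turn=[[0,0,0],[0,0,0],[0,0,0],[0,0,0],[0,0,0]], xyz=[[0,0,0],[0,0,0],[0,0,0],[0,0,0],[0,0,0]], grip=[3.5,3,2.8,2.8,2.8], squeeze=35)

```text
clock: 36.7
tool_pos: [530.6, -37.7, 26.4]
eef_rot: [-1.191, -1.235, 1.234]
force: [-0.2, 1.5, -0.6]
grip_width: 33.4
```

```bash
python3 - <<'E'
from h import *
s=st();print(s['tool_pos'],s['grip_width'],s['force'])
R=Rn.from_rotvec(s['eef_rot']).as_matrix();print(np.degrees(np.arctan2(R[1,0],R[0,0])),R[:,1])
E
```

```text
[530.64618996 -37.72621514  26.39409213] 33.41588335250603 [-0.17798172  1.51101426 -0.61655725]
91.98521815678185 [-8.14261045e-04  1.28360881e-03 -9.99998845e-01]
```

Emit:
move_arm(turn=[[0,0,0],[0,0,0],[0,0,0],[0,0,0],[0,0,0]], xyz=[[0,-1,0],[0,-2.5,0],[0,-3,0],[0,-3,0],[0,-2.5,0]], grip=[2.8,2.8,2.8,2.8,2.8])

```text
clock: 37.2
tool_pos: [525.8, -38.1, 147.2]
eef_rot: [-1.181, -1.224, 1.241]
force: [-0.1, -0.3, -2.6]
grip_width: 33.5
```

```bash
python3 - <<'E'
from h import *
print(st()['tool_pos'],st()['grip_width'])
plan([486,-118.6,138.6],0,15,R=tgtR(np.radians(-7.4)))
E
```

```text
[525.83235605 -38.08986491 147.21488155] 33.486057509753174
dp [-39.8 -80.5  -8.6] rot [-0.012  1.734 -0.012] q [-0.07  0.34  0.08  1.97 -0.04  0.85  1.63] t 37.2
turn [[-0.001, 0.116, -0.001], [-0.001, 0.116, -0.001], [-0.001, 0.116, -0.001], [-0.001, 0.116, -0.001], [-0.001, 0.116, -0.001]] xyz [[-0.53, 0.06, 0.28], [-0.56, 0.06, 0.22], [-0.58, 0.06, 0.15], [-0.59, 0.06, 0.09], [-0.6, 0.06, 0.02]]
turn [[-0.001, 0.116, -0.001], [-0.001, 0.116, -0.001], [-0.001, 0.116, -0.001], [-0.001, 0.116, -0.001], [-0.001, 0.116, -0.001]] xyz [[-0.6, 0.06, -0.05], [-0.59, 0.06, -0.12], [-0.57, 0.06, -0.19], [-0.54, 0.06, -0.25], [-0.51, 0.06, -0.31]]
turn [[-0.001, 0.116, -0.001], [-0.001, 0.116, -0.001], [-0.001, 0.116, -0.001], [-0.001, 0.116, -0.001], [-0.001, 0.116, -0.001]] xyz [[-0.47, 0.06, -0.37], [-0.43, 0.06, -0.42], [-0.38, 0.06, -0.47], [-0.32, 0.06, -0.51], [-0.26, 0.06, -0.54]]
```

Emit:
move_arm(turn=[[0,0.116,0],[0,0.116,0],[0,0.116,0],[0,0.116,0],[0,0.116,0]], xyz=[[-0.5,0,0.3],[-0.55,0,0.2],[-0.6,0,0.15],[-0.6,0,0.1],[-0.6,0,0]], grip=[2.8,2.8,2.8,2.8,2.8])

```text
clock: 37.7
tool_pos: [513.2, -65.0, 154.5]
eef_rot: [-1.42, -0.778, 0.785]
force: [-0.2, 0.0, -2.2]
grip_width: 33.8
```

Emit:
move_arm(turn=[[0,0.116,0],[0,0.116,0],[0,0.116,0],[0,0.116,0],[0,0.116,0]], xyz=[[-0.6,0,-0.05],[-0.6,0,-0.1],[-0.6,0,-0.2],[-0.55,0,-0.25],[-0.5,0,-0.3]], grip=[2.8,2.8,2.8,2.8,2.8])

```text
clock: 38.2
tool_pos: [495.2, -92.4, 156.1]
eef_rot: [-1.542, -0.306, 0.318]
force: [-0.8, -0.3, -2.0]
grip_width: 33.8
```

Emit:
move_arm(turn=[[0,0.116,0],[0,0.116,0],[0,0.116,0],[0,0.1,0],[0,0,0]], xyz=[[-0.45,0,-0.4],[-0.4,0,-0.4],[-0.4,0,-0.5],[-0.3,0,-0.5],[0,0,0]], grip=[2.8,2.8,2.8,2.8,2.8])

```text
clock: 38.7
tool_pos: [480.3, -114.3, 157.6]
eef_rot: [-1.564, 0.064, -0.047]
force: [0.2, -0.7, -2.4]
grip_width: 33.3
```

```bash
python3 - <<'E'
from h import *
print(st()['tool_pos'],st()['grip_width'])
plan([486,-118.6,138.6],0,3,R=tgtR(np.radians(-7.4)))
p,d,c=cam('side'); save(cv2.resize(p[60:300,240:480],None,fx=2,fy=2),'s9.png')
p,d,c=cam('top'); W=cloud(d,c); m=(d>0)&(W[...,2]>125)&(W[...,2]<190)&(W[...,1]<-100)&(W[...,1]>-230)&(W[...,0]>430)&(W[...,0]<560)&(p.min(-1)>120)
q=W[m]; print(len(q), cv2.minAreaRect(np.float32(q[:,:2])) if len(q) else '', np.percentile(q[:,2],[5,50,95]))
print(finder.tip_of('top','label'),np.round(proj([468,-257,61],c)))
E
```

```text
[ 480.25256895 -114.28411041  157.57991198] 33.3167502892714
dp [  5.7  -4.3 -19. ] rot [-0.006  0.058 -0.012] q [-0.23  0.29  0.46  2.05 -0.17  0.85  0.26] t 38.7
turn [[-0.002, 0.019, -0.004], [-0.002, 0.019, -0.004], [-0.002, 0.019, -0.004]] xyz [[0.21, 0.63, -0.13], [0.21, 0.63, -0.13], [0.21, 0.63, -0.12]]Traceback (most recent call last):
  File "<stdin>", line 6, in <module>
    return _quantile_unchecked(
        a, q, axis, out, overwrite_input, method, keepdims, weights)
    return _ureduce(a,
                    func=_quantile_ureduce_func,
    ...<5 lines>...
                    overwrite_input=overwrite_input,
                    method=method)
    r = func(a, **kwargs)
    result = _quantile(arr,
                       quantiles=q,
    ...<2 lines>...
                       out=out,
                       weights=wgt)
    slices_having_nans = np.isnan(arr[-1, ...])
                                  ~~~^^^^^^^^^
IndexError: index -1 is out of bounds for axis 0 with size 0
```

View pics/s9.png

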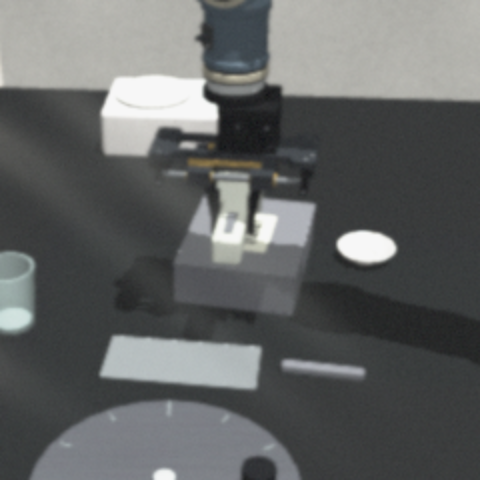

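Emit:
move_arm(turn=[[-0.002,0.02,-0.004],[-0.002,0.02,-0.004],[-0.002,0.02,-0.004],[0,0,0],[0,0,0]], xyz=[[0.2,0.6,-0.1],[0.2,0.6,-0.1],[0.2,0.6,-0.1],[0,0,0],[0,0,0]], grip=[2.8,2.8,2.8,2.8,2.8])

```text
clock: 39.3
tool_pos: [487.1, -115.8, 137.4]
eef_rot: [-1.568, 0.099, -0.1]
force: [-0.4, -0.3, -1.8]
grip_width: 33.7
```

```bash
python3 - <<'E'
from h import *
print(st()['tool_pos'],st()['grip_width'])
plan([486,-118.6,138.6],0,2,R=tgtR(np.radians(-7.4)))
for n in('side','wrist'):
    p,d,c=cam(n); W=cloud(d,c); v=W[...,:2]-BC; cc,ss=np.cos(BY),np.sin(BY); L=np.stack([cc*v[...,0]+ss*v[...,1],-ss*v[...,0]+cc*v[...,1],W[...,2]],-1)
    # reader frame: heading=-local y. origin expected local y=135,x=0
    m=(d>0)&(abs(L[...,0])<35)&(L[...,1]>50)&(L[...,1]<215)&(L[...,2]>105)&(L[...,2]<185)&(p.min(-1)>90)
    q=L[m]
    for lo,hi in((50,115),(150,215)):
        k=q[(q[:,1]>lo)&(q[:,1]<hi)]
        if len(k)>20: print(n,lo,len(k),'min',np.percentile(k,2,axis=0).round(1),'max',np.percentile(k,98,axis=0).round(1),'med',np.median(k,0).round(1))
    k=q[(q[:,1]>150)&(q[:,2]>140)]
    if len(k)>20: print('handle top z vs y',np.polyfit(k[:,1],k[:,2],1))
    np.savez(n+'9.npz',p=p,d=d,**{a:np.array(b) for a,b in c.items()})
    m=(d>0)&(abs(L[...,0])<60)&(abs(L[...,1])<80)&(abs(L[...,2]-61)<6)&(p.min(-1)>200)
    if m.sum()>30: print('label',m.sum(),[np.round(x,1) for x in cv2.minAreaRect(np.float32(L[m][:,:2]))])
E
```

```text
[ 487.11918086 -115.76768223  137.44605259] 33.674728923684285
dp [-1.1 -2.8  1.2] rot [-0.     0.002  0.001] q [-0.23  0.32  0.46  2.07 -0.2   0.79  0.23] t 39.3
turn [[-0.0, 0.001, 0.0], [-0.0, 0.001, 0.0]] xyz [[-0.04, -0.06, -0.15], [-0.04, -0.06, -0.15]]
side 50 165 min [-26.8  84.6 123.8] max [ 26.6 114.1 173. ] med [  6.7 102.5 155.4]
side 150 422 min [-17.5 151.2 119.2] max [ 27.8 214.3 162.1] med [ -1.1 197.5 146.8]
handle top z vs y [-1.05322162e-01  1.68327603e+02]
label 128 [array([-24.4,  -9.4]), array([26.4, 93.6]), np.float64(3.4)]
wrist 150 15952 min [-16.5 154.1 144.8] max [ 15.4 211.2 150.7] med [ -0.6 184.6 148.9]
handle top z vs y [-1.64795805e-02  1.51739654e+02]
```

Emit:
move_arm(turn=[[0,0,0],[0,0,0],[0,0,0],[0,0,0],[0,0,0]], xyz=[[-0.1,-0.1,-0.2],[0,0,0],[0,0,0],[0,0,0],[0,0,0]], grip=[2.8,2.8,2.8,2.8,2.8])

```text
clock: 39.9
tool_pos: [486.2, -118.0, 139.5]
eef_rot: [-1.568, 0.098, -0.102]
force: [-0.0, 0.4, -2.9]
grip_width: 33.8
```

Emit:
move_arm(turn=[[0,0,0],[0,0,0],[0,0,0],[0,0,0],[0,0,0]], xyz=[[0,0,0],[0,0,0],[0,0,0],[0,0,0],[0,0,0]], grip=[2.8,2.8,2.8,2.8,2.8])

```text
clock: 40.4
tool_pos: [486.2, -117.9, 139.5]
eef_rot: [-1.568, 0.097, -0.102]
force: [-1.0, -0.1, -2.0]
grip_width: 33.7
```

Emit:
move_arm(turn=[[0,0,0],[0,0,0],[0,0,0],[0,0,0],[0,0,0]], xyz=[[0,0,0],[0,0,0],[0,0,0],[0,0,0],[0,0,0]], grip=[2.8,2.8,2.8,2.8,2.8])

```text
clock: 40.9
tool_pos: [486.2, -117.9, 139.5]
eef_rot: [-1.568, 0.097, -0.101]
force: [-0.2, 0.6, -2.1]
grip_width: 34.1
```

```bash
python3 - <<'E'
from h import *
print(np.abs(st()['qvel']).max())
plan([486,-118.6,138.6],0,1,R=tgtR(np.radians(-7.4)))
E
```

```text
0.001196996763476524
dp [-0.2 -0.7 -0.9] rot [-0.001  0.003  0.003] q [-0.23  0.32  0.46  2.07 -0.2   0.8   0.23] t 40.9
turn [[-0.001, 0.003, 0.003]] xyz [[-0.01, 0.09, -0.08]]
```

Very steady. Hold 2 s more, then plan the return.

Emit:
move_arm(turn=[[0,0,0],[0,0,0],[0,0,0],[0,0,0],[0,0,0]], xyz=[[0,0,0],[0,0,0],[0,0,0],[0,0,0],[0,0,0]], grip=[2.8,2.8,2.8,2.8,2.8])

```text
clock: 41.4
tool_pos: [486.2, -117.9, 139.5]
eef_rot: [-1.568, 0.097, -0.102]
force: [-0.4, -0.3, -2.9]
grip_width: 33.4
```

Emit:
move_arm(turn=[[0,0,0],[0,0,0],[0,0,0],[0,0,0],[0,0,0]], xyz=[[0,0,0],[0,0,0],[0,0,0],[0,0,0],[0,0,0]], grip=[2.8,2.8,2.8,2.8,2.8])

```text
clock: 41.9
tool_pos: [486.2, -117.9, 139.5]
eef_rot: [-1.568, 0.097, -0.102]
force: [0.1, -0.0, -1.9]
grip_width: 33.6
```

Emit:
move_arm(turn=[[0,0,0],[0,0,0],[0,0,0],[0,0,0],[0,0,0]], xyz=[[0,0,0],[0,0,0],[0,0,0],[0,0,0],[0,0,0]], grip=[2.8,2.8,2.8,2.8,2.8])

```text
clock: 42.4
tool_pos: [486.2, -117.9, 139.5]
eef_rot: [-1.568, 0.097, -0.102]
force: [-0.1, -0.1, -2.4]
grip_width: 33.9
```

```bash
python3 - <<'E'
from h import *
print(st()['clock'])
z=np.load('top0.npz') 
p,d,c=cam('wrist') # bring back: pad centre (534.7,-33.5), yaw -2.2
plan([530.4,-33.3,120],0,15,R=tgtR(np.radians(87.8)))
E
```

```text
42.4
dp [ 44.2  84.6 -19.5] rot [ 1.000e-03 -1.659e+00  3.000e-03] q [-0.23  0.32  0.46  2.07 -0.2   0.8   0.23] t 42.5
turn [[0.0, -0.111, 0.0], [0.0, -0.111, 0.0], [0.0, -0.111, 0.0], [0.0, -0.111, 0.0], [0.0, -0.111, 0.0]] xyz [[0.22, 0.13, 0.6], [0.29, 0.13, 0.57], [0.35, 0.13, 0.53], [0.4, 0.13, 0.49], [0.46, 0.13, 0.44]]
turn [[0.0, -0.111, 0.0], [0.0, -0.111, 0.0], [0.0, -0.111, 0.0], [0.0, -0.111, 0.0], [0.0, -0.111, 0.0]] xyz [[0.5, 0.13, 0.39], [0.54, 0.13, 0.33], [0.58, 0.13, 0.27], [0.6, 0.13, 0.21], [0.62, 0.13, 0.14]]
turn [[0.0, -0.111, 0.0], [0.0, -0.111, 0.0], [0.0, -0.111, 0.0], [0.0, -0.111, 0.0], [0.0, -0.111, 0.0]] xyz [[0.63, 0.13, 0.07], [0.64, 0.13, -0.0], [0.63, 0.13, -0.07], [0.62, 0.13, -0.14], [0.6, 0.13, -0.21]]
```

Emit:
move_arm(turn=[[0,-0.111,0],[0,-0.111,0],[0,-0.111,0],[0,-0.111,0],[0,-0.111,0]], xyz=[[0.2,0,0.6],[0.3,0,0.6],[0.35,0,0.55],[0.4,0,0.5],[0.45,0,0.45]], grip=[2.8,2.8,2.8,2.8,2.8])

```text
clock: 42.95
tool_pos: [500.5, -89.1, 139.4]
eef_rot: [-1.543, -0.353, 0.349]
force: [0.1, 0.7, -2.1]
grip_width: 33.9
```

Emit:
move_arm(turn=[[0,-0.111,0],[0,-0.111,0],[0,-0.111,0],[0,-0.111,0],[0,-0.111,0]], xyz=[[0.5,0,0.4],[0.55,0,0.35],[0.6,0,0.3],[0.6,0,0.2],[0.6,0,0.15]], grip=[2.8,2.8,2.8,2.8,2.8])

```text
clock: 43.45
tool_pos: [514.5, -59.0, 139.3]
eef_rot: [-1.42, -0.8, 0.798]
force: [-0.2, 0.7, -2.3]
grip_width: 33.9
```

Emit:
move_arm(turn=[[0,-0.111,0],[0,-0.111,0],[0,-0.111,0],[0,-0.1,0],[0,0,0]], xyz=[[0.6,0,0.1],[0.6,0,0],[0.6,0,-0.1],[0.6,0,-0.1],[0,0,0]], grip=[2.8,2.8,2.8,2.8,2.8])

```text
clock: 43.95
tool_pos: [524.8, -35.4, 138.9]
eef_rot: [-1.253, -1.142, 1.14]
force: [-0.7, -0.7, -2.7]
grip_width: 33.4
```

```bash
python3 - <<'E'
from h import *
s=st();print(s['tool_pos'],s['grip_width'])
plan([530.4,-33.3,60],0,4,R=tgtR(np.radians(87.8)))
E
```

```text
[524.79741914 -35.44520011 138.9435687 ] 33.44077813802928
dp [  5.6   2.1 -78.9] rot [ 0.001 -0.054 -0.   ] q [-0.08  0.34  0.08  1.99 -0.04  0.81  1.5 ] t 44.0
turn [[0.0, -0.014, -0.0], [0.0, -0.014, -0.0], [0.0, -0.014, -0.0], [0.0, -0.014, -0.0]] xyz [[0.07, 1.97, -0.13], [0.06, 1.97, -0.13], [0.06, 1.97, -0.13], [0.06, 1.97, -0.14]]
```

Emit:
move_arm(turn=[[0,-0.014,0],[0,-0.014,0],[0,-0.014,0],[0,-0.01,0],[0,0,0]], xyz=[[0.1,2,-0.2],[0,2,-0.2],[0.1,2,-0.2],[0,1.8,-0.1],[0,0,0]], grip=[2.8,2.8,2.8,2.8,2.8])

```text
clock: 44.45
tool_pos: [533.2, -36.2, 59.5]
eef_rot: [-1.238, -1.173, 1.17]
force: [-0.8, -0.2, -2.2]
grip_width: 33.8
```

```bash
python3 - <<'E'
from h import *
plan([530.4,-33.3,27.5],0,4,R=tgtR(np.radians(87.8)))
E
```

```text
dp [ -2.8   2.9 -32. ] rot [ 0.004 -0.014 -0.002] q [-0.06  0.47  0.06  2.03 -0.04  0.64  1.55] t 44.5
turn [[0.001, -0.004, -0.0], [0.001, -0.004, -0.0], [0.001, -0.004, -0.0], [0.001, -0.004, -0.0]] xyz [[0.07, 0.8, 0.08], [0.07, 0.8, 0.08], [0.07, 0.8, 0.08], [0.07, 0.8, 0.07]]
```

Emit:
move_arm(turn=[[0,-0.007,0],[0,-0.007,0],[0,0,0],[0,0,0],[0,0,0]], xyz=[[0.1,0.8,0.1],[0.1,0.8,0.1],[0.1,0.8,0],[0,0.6,0],[0,0.1,0]], grip=[2.8,2.8,2.8,2.8,2.8])

```text
clock: 44.95
tool_pos: [532.8, -33.6, 28.4]
eef_rot: [-1.236, -1.183, 1.176]
force: [0.2, 0.5, -3.3]
grip_width: 33.4
```

```bash
python3 - <<'E'
from h import *
print(st()['force']);plan([530.4,-33.3,26.4],0,4,R=tgtR(np.radians(87.8)))
E
```

```text
[ 0.24532495  0.46845321 -3.27173011]
dp [-2.4  0.3 -2. ] rot [ 0.008 -0.003 -0.002] q [-0.06  0.52  0.06  2.05 -0.05  0.57  1.56] t 45.0
turn [[0.002, -0.001, -0.0], [0.002, -0.001, -0.0], [0.002, -0.001, -0.0], [0.002, -0.001, -0.0]] xyz [[0.01, 0.05, 0.06], [0.01, 0.05, 0.06], [0.01, 0.05, 0.06], [0.01, 0.05, 0.06]]
```

Emit:
move_arm(turn=[[0,0,0],[0,0,0],[0,0,0],[0,0,0],[0,0,0]], xyz=[[0,0.15,0.1],[0,0.15,0.1],[0,0,0],[0,0,0],[0,0,0]], grip=[2.8,2.8,3.6,4.2,5])

```text
clock: 45.45
tool_pos: [533.6, -33.7, 27.8]
eef_rot: [-1.241, -1.188, 1.173]
force: [0.9, -0.3, 0.4]
grip_width: 43.7
```

Emit:
move_arm(turn=[[0,0,0],[0,0,0],[0,0,0],[0,0,0],[0,0,0]], xyz=[[0,0,0],[0,-0.5,0],[0,-2,0],[0,-3,0],[0,-3,0]], grip=[6.5,6.5,6.5,6.5,6.5])

```text
clock: 45.95
tool_pos: [529.1, -33.5, 112.1]
eef_rot: [-1.234, -1.18, 1.178]
force: [1.1, 1.0, -0.1]
grip_width: 64.9
```

Emit:
move_arm(turn=[[0,0,0],[0,0,0],[0,0,0],[0,0,0],[0,0,0]], xyz=[[0,-3,-1],[0,-3,-2.5],[0,-2.5,-2.5],[0,0,0],[0,0,0]], grip=[6.5,6.5,6.5,6.5,6.5])

```text
clock: 46.45
tool_pos: [590.6, -36.1, 206.7]
eef_rot: [-1.239, -1.186, 1.174]
force: [-0.1, 0.5, -0.9]
grip_width: 65.2
```

```bash
python3 - <<'E'
from h import *
loc();print(st()['tool_pos'])
p,d,c=cam('wrist'); save(p,'w10.png'); reader(p,d,c)
p,d,c=cam('side'); reader(p,d,c); save(p,'s10.png')
W=cloud(d,c);v=W[...,:2]-BC; cc,ss=np.cos(BY),np.sin(BY); L=np.stack([cc*v[...,0]+ss*v[...,1],-ss*v[...,0]+cc*v[...,1],W[...,2]],-1)
m=(d>0)&(abs(L[...,0])<75)&(abs(L[...,1])<95)&(L[...,2]>45)&(L[...,2]<90);q=L[m];print('lid',np.linalg.lstsq(np.column_stack([q[:,:2],np.ones(len(q))]),q[:,2],rcond=None)[0],len(q))
E
```

```text
local [ 93.  235.9 192.7] tipz; F [-0.1  0.5 -0.9] grip 65.21336700884065 t 46.45
[590.63236579 -36.06584319 206.73187304]
all 10770 z 38.5 [array([532.2,  -5.5]), array([152.3,  55.9]), np.float64(3.6)]
head 2271 z 56.1 [array([557.4,  -4. ]), array([72.8, 55.9]), np.float64(3.9)]
handle 6913 z 37.8 [array([532.3,  -5.5]), array([151.7,  55.9]), np.float64(3.6)]
pad 13597 [array([534.6, -31.8]), array([ 84.7, 189.2]), np.float64(87.9)]
all 1026 z 38.5 [array([534.5,  -4.7]), array([150.1,  60.5]), np.float64(3.8)]
head 166 z 55.4 [array([581.9,  -2. ]), array([29. , 59.6]), np.float64(4.1)]
handle 487 z 38.2 [array([534.3,  -1.1]), array([150. ,  55.5]), np.float64(1.9)]
pad 156 [array([459.4, -30.8]), array([93.7, 39.3]), np.float64(85.2)]
lid [-4.01226345e-04  2.19750620e-04  6.14234351e+01] 1898
```

View pics/s10.png

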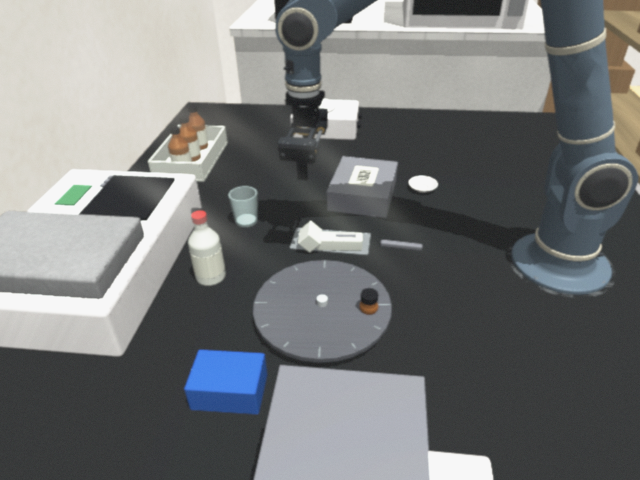

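```bash
python3 - <<'E'
from h import *
plan([526,-6,100],0,5,R=tgtR(np.radians(93.6)))
E
```

```text
dp [ -64.2   30.  -106.1] rot [ 0.011 -0.105 -0.002] q [-0.08  0.35  0.08  1.79 -0.03  0.99  1.55] t 46.5
turn [[0.002, -0.021, -0.0], [0.002, -0.021, -0.0], [0.002, -0.021, -0.0], [0.002, -0.021, -0.0], [0.002, -0.021, -0.0]] xyz [[0.55, 2.11, 1.33], [0.58, 2.11, 1.32], [0.6, 2.11, 1.3], [0.63, 2.12, 1.28], [0.65, 2.12, 1.26]]
```

Emit:
move_arm(turn=[[0,-0.025,0],[0,-0.025,0],[0.005,-0.025,0],[0.005,-0.025,0],[0,0,0]], xyz=[[0.7,1.5,1.6],[0.7,2,1.6],[0.8,2.3,1.6],[0.8,2.3,1.6],[0,2.3,0]], grip=[6.5,6.5,6.5,6.5,6.5])

```text
clock: 47.05
tool_pos: [519.1, -5.7, 96.0]
eef_rot: [-1.178, -1.249, 1.259]
force: [0.4, 0.2, -1.9]
grip_width: 64.6
```

```bash
python3 - <<'E'
from h import *
plan([526,-6,26],0,5,R=tgtR(np.radians(93.6)))
E
```

```text
dp [  6.9  -0.3 -70. ] rot [-0.005 -0.002 -0.003] q [-0.1   0.39  0.04  2.03 -0.02  0.72  1.58] t 47.0
turn [[-0.001, -0.0, -0.001], [-0.001, -0.0, -0.001], [-0.001, -0.0, -0.001], [-0.001, -0.0, -0.001], [-0.001, -0.0, -0.001]] xyz [[-0.01, 1.4, -0.15], [-0.01, 1.4, -0.14], [-0.01, 1.4, -0.14], [-0.01, 1.4, -0.14], [-0.01, 1.4, -0.14]]
```

Emit:
move_arm(turn=[[0,0,0],[0,0,0],[0,0,0],[0,0,0],[0,0,0]], xyz=[[0,1.6,-0.2],[0,1.6,-0.2],[0,1.6,-0.2],[0,1.3,-0.2],[0,0.4,0]], grip=[6.5,6.5,6.5,6.5,6.5])

```text
clock: 47.55
tool_pos: [514.5, -5.4, 21.2]
eef_rot: [-1.163, -1.235, 1.269]
force: [-0.1, -0.1, -0.2]
grip_width: 65.2
```

Emit:
move_arm(turn=[[0,0,0],[0,0,0],[0,0,0],[0,0,0],[0,0,0]], xyz=[[0,0,0],[0,0,0],[0,0,0],[0,0,0],[0,0,0]], grip=[5,4,3.2,2.8,2.8])

```text
clock: 48.05
tool_pos: [514.2, -5.7, 22.1]
eef_rot: [-1.164, -1.235, 1.269]
force: [0.0, -0.7, -1.8]
grip_width: 33.8
```

Emit:
move_arm(turn=[[0,0,0],[0,0,0],[0,0,0],[0,0,0]], xyz=[[0,0,0],[0,0,0],[0,-1,0],[0,-1,0]], grip=[2.8,2.8,2.8,2.8])

```text
clock: 48.45
tool_pos: [513.0, -5.6, 42.1]
eef_rot: [-1.161, -1.232, 1.271]
force: [-0.1, -0.1, -2.5]
grip_width: 33.7
```

```bash
python3 - <<'E'
from h import *
s=st();print(s['tool_pos'],s['grip_width'],s['force'])
plan([530,-33,46],0,4,R=tgtR(np.radians(88)))
E
```

```text
[512.97239529  -5.63952654  42.0583273 ] 33.74075184073627 [-0.1032082  -0.12966281 -2.46813493]
dp [ 17.  -27.4   3.9] rot [-0.028  0.097 -0.004] q [-0.1   0.48  0.03  2.06 -0.02  0.63  1.58] t 48.5
turn [[-0.007, 0.024, -0.001], [-0.007, 0.024, -0.001], [-0.007, 0.024, -0.001], [-0.007, 0.024, -0.001]] xyz [[-0.71, -0.11, -0.38], [-0.7, -0.11, -0.4], [-0.69, -0.1, -0.41], [-0.68, -0.1, -0.43]]
```

Emit:
move_arm(turn=[[0,0.03,0],[0,0.03,0],[0,0.03,0],[0,0,0],[0,0,0]], xyz=[[-0.9,0,-0.2],[-0.9,0,-0.2],[-0.9,0,-0.2],[0,0,0],[0,0,0]], grip=[2.8,2.8,2.8,2.8,2.8])

```text
clock: 48.95
tool_pos: [521.7, -36.0, 44.1]
eef_rot: [-1.213, -1.161, 1.196]
force: [-0.5, 1.3, -2.2]
grip_width: 33.9
```

```bash
python3 - <<'E'
from h import *
plan([518.1,-32.4,22.5],0,4,R=tgtR(np.radians(88)))
E
```

```text
dp [ -3.6   3.6 -21.6] rot [-0.024 -0.003 -0.006] q [-0.06  0.49  0.06  2.04 -0.04  0.63  1.56] t 49.0
turn [[-0.006, -0.001, -0.001], [-0.006, -0.001, -0.001], [-0.006, -0.001, -0.001], [-0.006, -0.001, -0.001]] xyz [[0.09, 0.54, 0.08], [0.09, 0.54, 0.08], [0.09, 0.54, 0.09], [0.09, 0.54, 0.09]]
```

Emit:
move_arm(turn=[[0,0,0],[0,0,0],[0,0,0],[0,0,0],[0,0,0]], xyz=[[0.1,0.6,0],[0.1,0.6,0],[0.1,0.5,0],[0,0.3,0],[0,0,0]], grip=[2.8,2.8,2.8,2.8,2.8])

```text
clock: 49.45
tool_pos: [520.8, -32.1, 22.0]
eef_rot: [-1.21, -1.161, 1.198]
force: [-2.0, -1.5, 7.2]
grip_width: 34.1
```

```bash
python3 - <<'E'
from h import *
print(st()['force']);plan([518.1,-32.4,22.5],0,1,R=tgtR(np.radians(88)))
E
```

```text
[-1.97988223 -1.54660234  7.22702439]
dp [-2.7 -0.3  0.5] rot [-0.026 -0.002 -0.005] q [-0.07  0.53  0.06  2.05 -0.05  0.59  1.56] t 49.5
turn [[-0.026, -0.002, -0.005]] xyz [[-0.04, -0.04, 0.26]]
```

Seated (7 N). Release and retreat.

Emit:
move_arm(turn=[[0,0,0],[0,0,0],[0,0,0],[0,0,0],[0,0,0]], xyz=[[0,0,0],[0,0,0],[0,0,0],[0,0,0],[0,0,0]], grip=[3.6,4.5,6.5,6.5,6.5])

```text
clock: 49.95
tool_pos: [522.0, -31.4, 22.3]
eef_rot: [-1.211, -1.164, 1.198]
force: [-0.5, -0.4, 0.4]
grip_width: 59.2
```

Emit:
move_arm(turn=[[0,0,0],[0,0,0],[0,0,0],[0,0,0],[0,0,0]], xyz=[[0,-1,0],[0,-2,0],[0,-3,0],[0,-3,0],[0,-3,0]], grip=[6.5,6.5,6.5,6.5,6.5])

```text
clock: 50.45
tool_pos: [521.8, -30.8, 144.5]
eef_rot: [-1.205, -1.156, 1.202]
force: [0.8, 0.3, 0.1]
grip_width: 65.1
```

Emit:
move_arm(turn=[[0,0,0],[0,0,0],[0,0,0],[0,0,0],[0,0,0]], xyz=[[0,-3,-2.5],[0,-3,-2.5],[0,-2.5,-2.5],[0,0,0],[0,0,0]], grip=[6.5,6.5,6.5,6.5,6.5])

```text
clock: 50.95
tool_pos: [602.3, -33.5, 239.2]
eef_rot: [-1.212, -1.164, 1.197]
force: [0.4, -0.2, -1.6]
grip_width: 65.2
```

```bash
python3 - <<'E'
from h import *
loc()
p,d,c=cam('wrist'); reader(p,d,c)
p,d,c=cam('side'); reader(p,d,c); save(p,'s11.png')
W=cloud(d,c);v=W[...,:2]-BC; cc,ss=np.cos(BY),np.sin(BY); L=np.stack([cc*v[...,0]+ss*v[...,1],-ss*v[...,0]+cc*v[...,1],W[...,2]],-1)
m=(d>0)&(abs(L[...,0])<75)&(abs(L[...,1])<95)&(L[...,2]>45)&(L[...,2]<90);q=L[m];print('lid',np.linalg.lstsq(np.column_stack([q[:,:2],np.ones(len(q))]),q[:,2],rcond=None)[0],len(q))
q=W[(d>0)&(W[...,2]>55)&(W[...,2]<90)&(np.hypot(W[...,0]-527,W[...,1]-218)<140)];print('jar',np.median(q,0),np.percentile(q,98,axis=0))
print('disc cells:');cells(p,d,c)
E
```

```text
local [104.2 239.9 225.2] tipz; F [ 0.4 -0.2 -1.6] grip 65.21606535143194 t 50.95
all 8686 z 38.6 [array([539.5, -33.1]), array([ 56. , 151.2]), np.float64(88.0)]
head 1848 z 56.2 [array([587.5, -34.7]), array([55.9, 26.6]), np.float64(88.2)]
handle 5528 z 37.8 [array([539.3, -32.6]), array([ 55.8, 150.8]), np.float64(87.5)]
pad 9733 [array([534.9, -31.7]), array([ 84.8, 189.6]), np.float64(87.8)]
all 974 z 38.4 [array([539.9, -30.6]), array([ 57.9, 151.2]), np.float64(87.6)]
head 149 z 56.2 [array([587.7, -31.7]), array([56.5, 27.6]), np.float64(85.9)]
handle 456 z 38.2 [array([540.3, -29.1]), array([ 55.9, 151.7]), np.float64(85.6)]
pad 698 [array([537.6, -27.2]), array([ 98.4, 201.8]), np.float64(87.3)]
lid [ 1.20576256e-03 -1.05753871e-03  6.14444291e+01] 1889
jar [434.11257567 231.8981476   73.59336365] [450.48800926 242.42937063  76.52876573]
disc cells:
[527.7 219.2] z 47.8 ang 143.6 dim [20.2 21. ] 85 px [316 295  11  11]
```

View pics/s11.png

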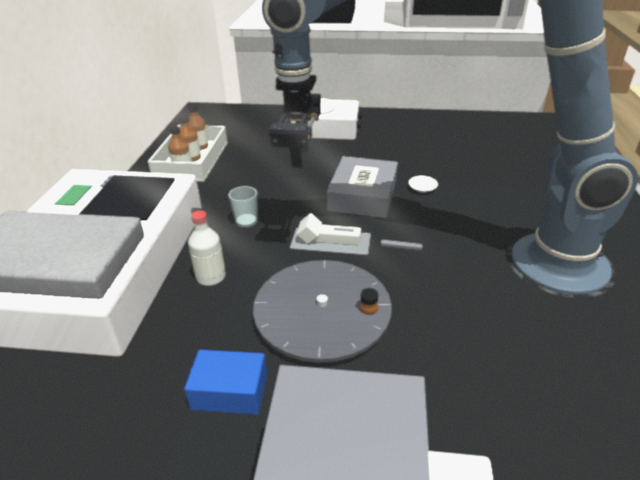

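```bash
python3 -c "
from cell import ticket; print(ticket.sign_off())"
```

```text
the job is handed in; nothing more can be done
None
```

The job is done and handed in, at about 51 s on the robot's clock; sign-off gives no verdict.

- **Cells:** There were four cells. Each was lifted off the carousel and set down in the reject box with a drop of about 1 cm. A picture taken just before closing the lid showed all four lying flat inside.
- **Lid:** I pushed it shut. The last depth fit puts it level at 61 mm with a slope of about 0.001.
- **Reader:** I held it still for about 2.8 s, level, with its window about 10 cm from the middle of the label. The aim rests on the box pose and the label position in the text. I did not confirm the label's middle separately, because the gripper and reader hid part of it from the cameras.
- **Reader knocked aside:** After I first laid it back, it had moved about 30 mm sideways. I took this to be the announced disturbance, picked it up again and put it back. It now lies flat about 3 mm from the pad's centre and lined up to well within 1° (wrist camera).
- **Jar and bystanders:** The carousel turned about 11° when the gripper brushed it. The jar stands upright on it, the other bench things look unmoved in the last picture, and the arm is clear of everything.

Wrist and side cameras differed by 2–5 mm on the reader and pad positions, well within the limits.

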